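# Seat a plane iron on the edge-check stand and photograph its edge

## Task

Lay the notched plane iron on the sloping bed of the edge-check stand, flat and between the lips, with its notch over the pin and the pin home against the blind end of the notch, and let go of it. Then take its picture: half-press the shutter key to the first click and keep it there for about half a second, press it fully down for a moment, and let it come up. Leave the other things where they are.

Things in the scene. Friction and masses are not known exactly. Their poses are not given: they have to be found in the camera images.
- iron: Plane iron: flat bright steel plate, 120 long (x), 44 wide (y), 5 thick (z), about 190 g. Origin: centre of its underside. +x: square end with a 12 cutting bevel on top; -x: end with a U notch in the middle, 10 wide, 10 deep, open at that end. Starts right way up on the rest block, notch end roughly towards the robot. Hold it by its long edges near the middle; fingertips may reach below it there.
- iron_notch (a point): Point on the iron's underside, on its centre line inside the notch, 3.5 from the notch's blind end (iron x = -53.5, and 53.5 from the iron's origin): it coincides with the origin of the bed when the iron is home.
- rest: Fixed light wooden block on which the iron starts, 90 x 26 (y) x 22 high. Origin: centre of its underside. It stands to one side of the stand, left or right, the shutter key on the other.
- bed: Fixed aluminium bed sloping 28 degrees. Origin: on its surface at the foot of the pin, 45 above the table. x runs up the slope, roughly away from the robot; y across; z the surface's normal, leaning towards the robot. Surface 26 wide, x from -12 to 100, 12 thick on a 22-wide plinth. The iron goes on underside down, cutting end up the slope, overhanging by 13; friction about holds it.
- bed_pin (a point): Top of the single upright steel locating pin of the bed: 7 diameter, 8 high, square to the bed at its origin; it goes in the iron's notch (1.5 to spare each side).
- bed_lips (a point): Middle of the bed's surface between its two lips (bed x = 93). The lips stand at x 86 to 100, 50 apart, 6 thick, 6 above the surface, where the bed is 62 wide; the iron lies between them with 3 to spare on each side.
- stand: Fixed grey base plate under the bed, 300 x 100 x 12. Origin at its underside straight below the pin's foot; x away from the robot, plate from x = -45 to 255. A black camera 60 wide is fixed at x = 165 to 255, 95 to 155 above the table, looking back at the cutting end.
- key_top (a point): Centre of the top of the round black shutter key, 30 diameter; 56 above the table when up, over a fixed grey box 80 x 70 x 40 high. It is pressed straight down and springs back by itself. It moves down with both stages.
- key_first (a joint): First stage of the shutter key (m): 0 up, 0.005 at the first click (focus). Light spring: 0.9 N at the start, 2.4 N at the click, where it meets a firm stop; about 5 N holds it there.
- key_second (a joint): Second stage (m): 0 until the key is pushed beyond the first click, 0.004 fully down (picture taken). It begins to yield only at 8 N and takes 10 N fully down. The key's whole travel is 9 mm.
- scraper: Bystander: dark scraper blade 100 x 50 x 5, no notch. Origin at the centre of its underside.
- jar_sticks: Bystander: open glass cup, 72 across, 75 high. Origin at the centre of its underside.
- jar: Bystander: closed amber jar, 68 across, 70 high. Origin at the centre of its underside.
- eraser: Bystander: black rubber block 50 x 25 x 15. Origin at the centre of its underside.
- weight: Bystander: brass weight with a knob, 50 across, 50 high. Origin at the centre of its underside.
- brush: Bystander, well to the side: brush with a wooden handle, lying.
- palette_knife: Bystander, well to the side: spatula with a handle, lying.
There are look-alikes about, which are no part of the job. What is shaped like the part that bears key_top but brown or yellow is not meant.

How it is judged:
On the way, in this order (a step that is already met when the one before it is completed fails the run):
1. the iron lies home on the bed, pin in its notch, and is let go (x of iron_notch in the frame of bed between -0.0025 and 0.004 m and y of iron_notch in the frame of bed between -0.003 and 0.003 m and z of iron_notch in the frame of bed between -0.002 and 0.002 m and angle between the x axis of iron and the x axis of bed, either way round below 0.09 rad and angle between the z axis of iron and the z axis of bed, either way round below 0.06 rad and contact force between the fingers and iron below 0.2 N), for 0.3 s.
2. the key is held at its first click, second stage not pressed, for 0.3 s (value of joint key_first above 0.004 m and value of joint key_second below 0.0012 m), for 0.3 s.
3. the key is pressed fully down (value of joint key_first above 0.004 m and value of joint key_second above 0.003 m), for 0.1 s.
At the end, for the whole second after the job is handed in: The iron lies released and still on the bed: notch point within 4 mm up the slope of the pin (2.5 mm down) and 3 mm sideways, underside on the surface within 2 mm, its long axis within 5 degrees of the bed's and flat within 3.4 degrees; the shutter key is back up (both stages under 1 mm) (all of step 1 and value of joint each of key_first, key_second below 0.001 m and linear speed of iron below 0.01 m/s); the robot touches nothing.
It fails at once if a bystander is moved more than 20 mm (distance of any of scraper, jar_sticks, jar, eraser, weight, brush, palette_knife from where it was at the start of the episode above 0.02 m).
It fails at once if the key is pressed fully before the iron is on the bed (value of joint key_second above 0.003 m and distance between iron_notch and bed above 0.02 m).
It also fails if it takes over 54 s, if anything falls off the work surface, if the arm or the gripper's body presses on something with over 40 N, if the wrist force passes 120 N, or if a joint passes its speed limit or range.

## Robot

A 7-joint arm with a two-finger parallel gripper is mounted at the origin on the work surface. World frame = base frame: x ahead of the robot, y to its left, z up, the work surface at z = 0. Lengths are in m, angles in rad, forces in N, time in s.
With the tool pointing down it reaches from about 0.425 to 0.95 m from the base axis. Payload 4.7 kg.
Tool frame: the origin (TCP) lies midway between the tips of the shut fingers; the grasp point (between the pads) lies 19 mm behind it; z points along the fingers, y is the direction in which the jaws open and shut (so a half turn about z gives the same grasp; the last joint's range is limited). The gripper opens to 85 mm and grips with 20 to 120 N. Pads are 22 mm wide; open, the fingers measure 114 mm over their backs; the gripper's body (76 mm by 85 mm) begins 54 mm behind the grasp point. The pads swing forward as they close: fully open they stand 13 mm farther back than shut.
Start: joints at [-1.32, 0.469, -0.049, 1.532, 0.024, 1.141, -0.082], TCP at [0.186, 0.649, 0.231] pointing down, gripper open.
Joint ranges: [-2.59, 2.59], [-0.33, 1.99], [-1.39, 1.29], [0.1, 2.45], [-1.04, 4.18], [0.21, 1.99], [-2.66, 2.66]. Speed limits (rad/s): [2.57, 2.57, 3.14, 3.14, 3.14, 3.14, 3.14].

## Interface

Orientations are given as a unit quaternion [w, x, y, z].
In Python, from workcell import state, get_image, camera_params, finish_job gives the robot as it stands.
- The arm moves only by the tool arm_command, never from a script. Its argument "commands" is a list of rows, each a list of 3 entries, a list of its own where there are three numbers: the shift along the tool's x, y, z in mm, then the turn, a rotation vector about the tool's x, y, z in degrees, then the gripper's target within -1 to 1 (shut at 1, half-way at 0, fully open at -1). A call has 1 to 12 rows; each row is the pose to reach, as a shift and turn from the pose commanded when the call began, along the tool's axes at that moment; what a row does not reach only later rows make up. A row lasts 1/10 s, in which the tool goes at most 50 mm and 8.59 degrees, less where a joint would pass 70% of its speed; a pose out of reach is approached as far as the arm can. A call with a gripper value outside its range is refused whole. The fingers move at their own pace and stop on an object; the grip force is fixed at half the most. Time passes only in rows, so rows that repeat a pose let the fingers close. It gives the time, the measured TCP pose, the force and the opening at its end, in the units of the state.
- state(): the state, without advancing time (a new reading comes with each control period).
- get_image(name): name is "scene" or "top"; returns the picture (384x512x3 uint8, blue, green, red); there is no depth.
- camera_params(name): a dict with "mtx" (3x3 intrinsics, pixels), "rvec" (rotation vector, rad) and "tvec" (3), from world to camera coordinates, as OpenCV has them. Camera axes: x right, y down, z forward; pixel columns grow to the right and rows downward; lengths in m; the calibration is good to about 2 mm. A picture is of the moment at which its call begins. camera_params takes no time and is no camera call.
- finish_job(): hands the job in, once; it reports no verdict.
The state is a dict: "time_s": time; "joint_pos": joint angles; "qd": joint speeds; "joint_efforts": joint torques, N m; "ee_pos": TCP position; "eef_rot": TCP orientation; "contact_force": force on the tool from outside, world axes, zero at the start; "wrist_torque": the same for the moment, N m; "finger_gap": finger opening in m.
Only numpy, scipy, OpenCV 4.12 (cv2) and the standard library are available. Lean on these libraries where they do the work, as an engineer would, in place of code of your own. Each camera call takes 0.05 s, during which the arm holds its last target.

## Working session

There is one attempt and no reset: what is moved stays moved. The work goes in short steps, Python scripts to look and compute and a tool call to move; the robot and the scene stay as the last step left them, time stands still between calls to the robot, and variables do not carry over. Pictures are saved under pics/ and viewed, and the job is handed in when it is done.

Besides the shell and the picture viewer there is one more tool, called after "Emit:" as name([rows], argument=value, ...), one row to a line, values as JSON. arm_command: Moves the arm, as the interface text tells. Its arguments: {"type":"object","properties":{"commands":{"type":"array","items":{"type":"array"}}},"required":["commands"]}

```bash
mkdir -p pics; ls
python3 - <<'E'
from workcell import *
import cv2
s=state()
for k,v in s.items(): print(k,v)
for n in ("scene","top"):
    im=get_image(n); cv2.imwrite(f"pics/{n}0.png",im)
    p=camera_params(n); print(n,p)
E
```

```text
pics
time_s 0.0
joint_pos [-1.31989584  0.46945304 -0.04857367  1.53369258  0.0241242   1.14099837
 -0.08230771]
qd [ 0.00103739 -0.00015549 -0.00143055 -0.0002272   0.00131548  0.0003618
 -0.00198075]
joint_efforts [ 1.46400293e-04 -5.10321343e+01 -4.64918115e-02 -2.37714458e+01
  1.06836279e-02  7.78656191e-03  3.47954465e-07]
ee_pos [0.18625808 0.6481864  0.23025411]
eef_rot [-8.53978838e-05  1.39436834e-01  9.90230480e-01 -9.78783477e-04]
contact_force [ 0.19974064 -0.18373913 -0.12541094]
wrist_torque [ 0.03159508 -0.03963179  0.05673379]
finger_gap 0.08547339990251786
scene {'mtx': array([[408.29526786,   0.        , 254.90067136],
       [  0.        , 408.29526786, 192.26966822],
       [  0.        ,   0.        ,   1.        ]]), 'rvec': array([ 1.0361795,  2.2952022, -1.1623203]), 'tvec': array([ 0.31912801, -0.13196243,  1.46299355])}
top {'mtx': array([[421.92355586,   0.        , 257.37617581],
       [  0.        , 421.92355586, 186.21361092],
       [  0.        ,   0.        ,   1.        ]]), 'rvec': array([ 2.14278677, -2.16233383,  0.13135371]), 'tvec': array([-0.01457681,  0.49149275,  1.27024691])}
```

View pics/scene0.png

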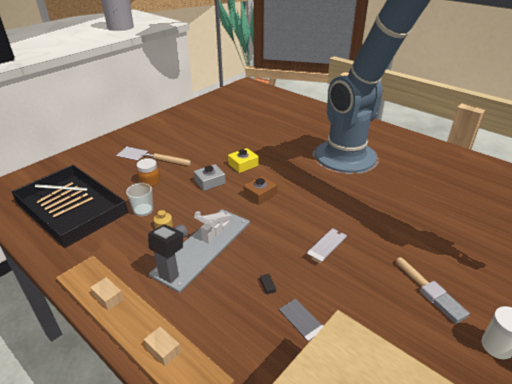

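View pics/top0.png

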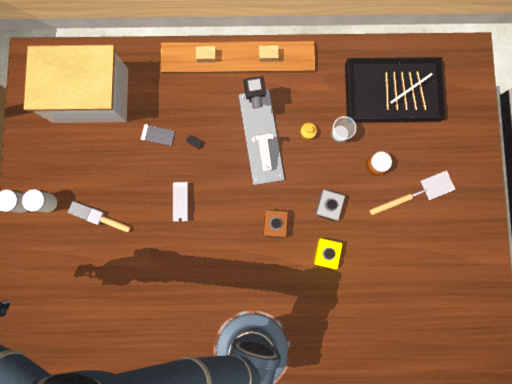

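The scene and top views show the iron on its rest at top (180,202), the bed at (264,152), the grey key box at (331,205), and brown and yellow decoys at (276,223) and (329,253). I'll enlarge these.

Run:
```python
import cv2,numpy as np
t=cv2.imread("pics/top0.png");s=cv2.imread("pics/scene0.png")
def crop(im,x,y,w,h,k): return cv2.resize(im[y:y+h,x:x+w],None,fx=k,fy=k,interpolation=cv2.INTER_NEAREST)
cv2.imwrite("pics/a.png",np.hstack([crop(t,165,175,35,60,10),crop(t,235,70,60,120,5)]))
cv2.imwrite("pics/b.png",np.hstack([crop(s,300,220,55,50,7),crop(s,180,160,80,70,5)]) if 0 else crop(s,150,200,110,90,7))
cv2.imwrite("pics/c.png",np.vstack([crop(s,300,220,60,50,6),crop(t,310,180,40,45,6)[:, :240].copy() if 0 else cv2.resize(crop(t,310,180,48,40,1),(360,300),interpolation=0)]))
```

```text
(no output)
```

View pics/a.png

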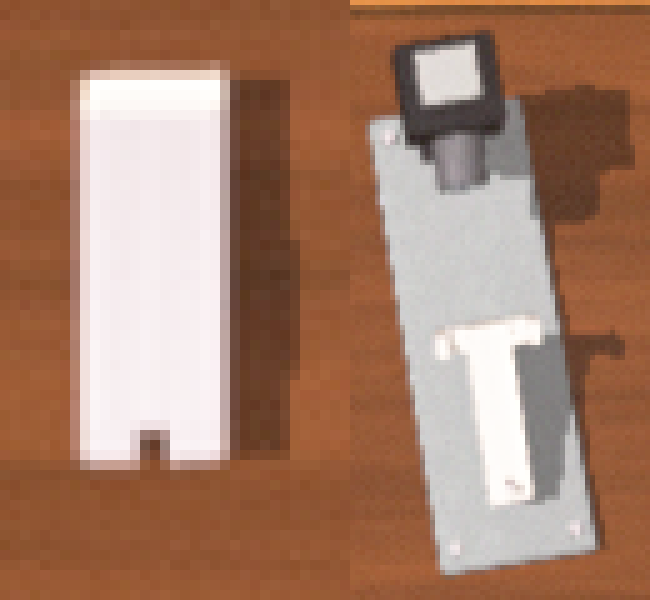

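View pics/b.png

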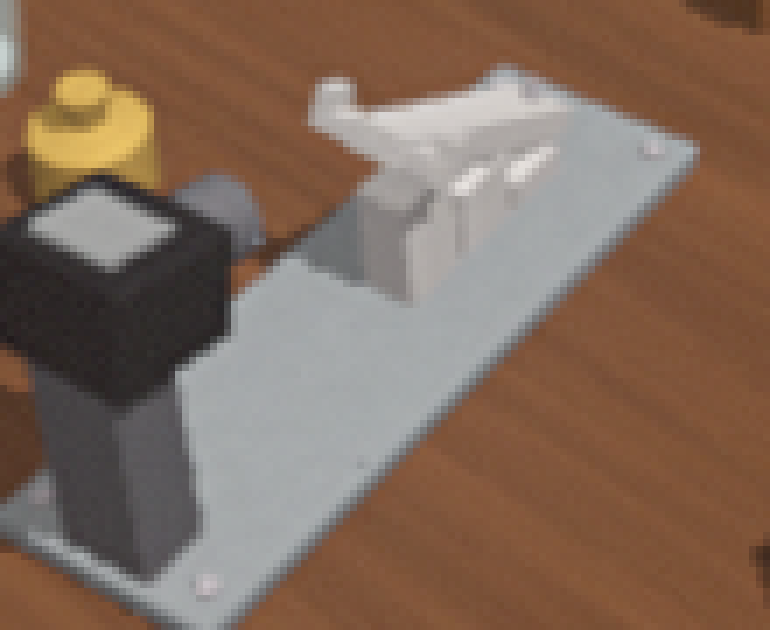

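View pics/c.png

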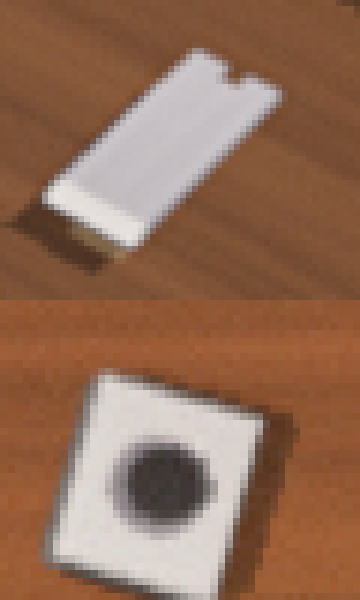

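```bash
cat > h.py <<'E'
import cv2,numpy as np
from workcell import *
from scipy.spatial.transform import Rotation as R
def cam(n):
    p=camera_params(n); Rm=cv2.Rodrigues(np.array(p['rvec']))[0]; return np.array(p['mtx']),Rm,np.array(p['tvec']).ravel()
def ray(n,uv):
    K,Rm,t=cam(n); c=-Rm.T@t; d=Rm.T@np.linalg.inv(K)@np.array([uv[0],uv[1],1.]); return c,d
def onplane(n,uv,z):
    c,d=ray(n,uv); return c+d*(z-c[2])/d[2]
def proj(n,P):
    p=camera_params(n); return cv2.projectPoints(np.array(P,float).reshape(-1,3),np.array(p['rvec']),np.array(p['tvec']),np.array(p['mtx']),None)[0].reshape(-1,2)
def tri(uvs):
    A=np.zeros((3,3));b=np.zeros(3)
    for n,uv in uvs:
        c,d=ray(n,uv); d=d/np.linalg.norm(d); M=np.eye(3)-np.outer(d,d); A+=M;b+=M@c
    return np.linalg.solve(A,b)
E
python3 - <<'E'
from h import *
for n in("top","scene"): print(n,ray(n,(256,192))[0])
t=cv2.imread("pics/top0.png");s=cv2.imread("pics/scene0.png")
ht=cv2.cvtColor(t,cv2.COLOR_BGR2HSV);hs=cv2.cvtColor(s,cv2.COLOR_BGR2HSV)
def comps(n,h,roi,cond,z):
    x,y,w,hh=roi; m=np.zeros(h.shape[:2],np.uint8); m[y:y+hh,x:x+w]=(cond(h[y:y+hh,x:x+w])*255)
    nn,l,st,c=cv2.connectedComponentsWithStats(m); i=1+np.argmax(st[1:,4])
    cs=cv2.findContours((l==i).astype(np.uint8),0,1)[0]; cc=max(cs,key=cv2.contourArea)
    r=cv2.minAreaRect(cc); b=cv2.boxPoints(r)
    P=np.array([onplane(n,q,z) for q in b])
    print(n,roi,'area',st[i,4],'rect',r); 
    for q,p in zip(b,P): print('  ',q,np.round(p*1000,1))
    print('  ctr',np.round(P.mean(0)*1000,1), 'sides',[round(np.linalg.norm(P[k]-P[k-1])*1000,1) for k in range(4)],
     'yaw',[round(np.degrees(np.arctan2(*(P[k]-P[k-1])[1::-1])),2) for k in range(4)])
    return cc
comps("top",ht,(165,170,40,60),lambda h:(h[...,1]<90)&(h[...,2]>140),.027)
comps("scene",hs,(300,220,60,50),lambda h:(h[...,1]<60)&(h[...,2]>140),.027)
comps("top",ht,(230,90,65,100),lambda h:(h[...,1]<70)&(h[...,2]>85),.012)
comps("top",ht,(310,183,40,45),lambda h:(h[...,1]<60)&(h[...,2]>150),.040)
comps("top",ht,(320,195,22,20),lambda h:(h[...,2]<90),.056)
comps("scene",hs,(198,163,24,16),lambda h:(h[...,2]<70),.056)
E
```

```text
top [ 0.32539069 -0.02599476  1.32240312]
scene [1.14896659 0.59682568 0.76372887]
top (165, 170, 40, 60) area 591 rect ((180.0, 201.5), (39.0, 14.0), 90.0)
   [173. 182.] [507.6 242.7  27. ]
   [187. 182.] [507.2 199.2  27. ]
   [187. 221.] [386.4 197.7  27. ]
   [173. 221.] [386.8 240.7  27. ]
  ctr [447.  220.1  27. ] sides [np.float64(120.8), np.float64(43.5), np.float64(120.8), np.float64(43.0)] yaw [np.float64(0.97), np.float64(-90.55), np.float64(-179.28), np.float64(89.49)]
scene (300, 220, 60, 50) area 610 rect ((326.2823486328125, 243.77056884765625), (17.718793869018555, 40.01017761230469), 43.7811279296875)
   [306.04434 252.08415] [509.6 198.5  27. ]
   [333.72757 223.19727] [368.3 190.1  27. ]
   [346.52036 235.45699] [388.2 242.8  27. ]
   [318.83713 264.34387] [523.3 246.9  27. ]
  ctr [447.3 219.6  27. ] sides [np.float64(50.3), np.float64(141.5), np.float64(56.3), np.float64(135.2)] yaw [np.float64(-105.87), np.float64(-176.58), np.float64(69.26), np.float64(1.74)]
top (230, 90, 65, 100) area 2811 rect ((261.0135192871094, 136.5811004638672), (92.55662536621094, 32.
[... 1064 characters left out ...]
1 -255.5   56. ]
   [336. 208.] [ 420.  -254.7   56. ]
   [327. 208.] [ 420.2 -227.7   56. ]
  ctr [ 432.2 -241.6   56. ] sides [np.float64(24.1), np.float64(27.1), np.float64(24.1), np.float64(27.0)] yaw [np.float64(-1.7), np.float64(-90.53), np.float64(178.14), np.float64(89.48)]
scene (198, 163, 24, 16) area 40 rect ((208.5, 168.5), (5.0, 7.0), 90.0)
   [205. 166.] [ 432.2 -256.6   56. ]
   [212. 166.] [ 417.5 -239.7   56. ]
   [212. 171.] [ 437.6 -218.6   56. ]
   [205. 171.] [ 452.1 -235.2   56. ]
  ctr [ 434.8 -237.5   56. ] sides [np.float64(29.2), np.float64(22.4), np.float64(29.1), np.float64(22.0)] yaw [np.float64(-132.83), np.float64(131.11), np.float64(46.38), np.float64(-48.88)]
```

```bash
cat >> h.py <<'E'
def edge(img,p0,p1,half=3.0,n=60,trim=.06):
    """subpixel edge line near segment p0-p1: half-level crossing along normals; returns robust line (pt,dir)"""
    g=img.astype(np.float32); p0=np.array(p0,float);p1=np.array(p1,float)
    d=(p1-p0)/np.linalg.norm(p1-p0); nn=np.array([-d[1],d[0]]); S=np.arange(-half,half+.01,.1)
    pts=[]
    for a in np.linspace(trim,1-trim,n):
        c=p0+a*(p1-p0); q=c+S[:,None]*nn
        v=cv2.remap(g,q[:,0].astype(np.float32)[None],q[:,1].astype(np.float32)[None],cv2.INTER_LINEAR)[0]
        dv=np.abs(np.gradient(v)); 
        if np.ptp(v)<25: continue
        w=dv**2; pts.append(c+nn*(w@S)/w.sum())
    pts=np.array(pts,np.float32)
    for _ in range(3):
        l=cv2.fitLine(pts,cv2.DIST_HUBER,0,.01,.01).ravel(); r=np.abs((pts-l[2:])@np.array([-l[1],l[0]])); k=r<max(.25,2*np.median(r)); pts=pts[k]
    return l[2:],l[:2],len(pts),float(np.std((pts-l[2:])@np.array([-l[1],l[0]])))
def inter(a,b):
    M=np.array([a[1],-b[1]]).T; s=np.linalg.solve(M,b[0]-a[0]); return a[0]+s[0]*a[1]
E
python3 - <<'E'
from h import *
t=cv2.imread("pics/top0.png");s=cv2.imread("pics/scene0.png")
def sat(im): # saturation-ish: red minus blue
    return im[...,2].astype(float)-im[...,0]
T=sat(t);S=sat(s)
def quad(n,I,c,z):
    L=[edge(I,c[i],c[(i+1)%4]) for i in range(4)]
    print(n,[(l[2],round(l[3],2)) for l in L])
    C=[inter(L[i-1],L[i]) for i in range(4)]
    P=np.array([onplane(n,q,z) for q in C])*1000
    for q,p in zip(C,P): print('  ',np.round(q,2),np.round(p,1))
    print('  ctr',P.mean(0).round(1),'sides',[np.linalg.norm(P[(k+1)%4]-P[k]).round(1) for k in range(4)],'yaw',[np.degrees(np.arctan2(*(P[(k+1)%4]-P[k])[1::-1])).round(2) for k in range(4)])
print('plate'); quad("top",T,[(238,94),(253,185),(285,180),(269.5,88.5)],.012)
print('iron'); quad("top",T,[(172.7,182),(172.7,221.5),(187.5,221.5),(187.5,182)],.027)
quad("scene",S,[(307,252),(333,228),(346.5,236),(321,261)],.027)
print('plate scene')
c=[(150+0,200+73),(150+32,200+90),(150+99.5,200+21),(150+72,200+9)]
quad("scene",S,[(149.5,273),(183,291),(250,221),(221,209)],.012)
def dump(n,roi,k,pth):
    x,y,w,h=roi; im=(t if n=='top' else s)[y:y+h,x:x+w]; cv2.imwrite(pth,cv2.resize(im,None,fx=k,fy=k,interpolation=0))
dump('top',(248,128,36,50),12,"pics/d.png"); dump('scene',(190,205,50,40),14,"pics/e.png")
E
```

```text
plate
top [(60, 0.09), (60, 0.05), (34, 0.13), (19, 0.09)]
   [237.61  93.39] [796.1  42.2  12. ]
   [252.68 185.13] [497.4  -4.3  12. ]
   [285.21 179.83] [ 513.2 -106.4   12. ]
   [268.54  88.82] [810.3 -57.7  12. ]
  ctr [654.2 -31.6  12. ] sides [np.float64(302.3), np.float64(103.4), np.float64(301.1), np.float64(100.9)] yaw [np.float64(-171.17), np.float64(-81.21), np.float64(9.31), np.float64(98.1)]
iron
top [(59, 0.04), (48, 0.1), (54, 0.11), (60, 0.04)]
   [172.29 182.03] [507.5 244.9  27. ]
   [172.28 221.01] [386.8 242.9  27. ]
   [187.3  220.81] [387.  196.8  27. ]
   [187.53 181.77] [507.9 197.6  27. ]
  ctr [447.3 220.6  27. ] sides [np.float64(120.7), np.float64(46.1), np.float64(120.9), np.float64(47.3)] yaw [np.float64(-179.03), np.float64(-89.74), np.float64(0.38), np.float64(90.45)]
scene [(56, 0.12), (43, 0.07), (59, 0.06), (60, 0.08)]
   [304.49 252.64] [513.8 196.7  27. ]
   [331.96 227.24] [385.7 195.7  27. ]
   [347.92 235.1 ] [384.6 244.8  27. ]
   [321.29 261.69] [511.9 246.4  27. ]
  ctr [449.  220.9  27. ] sides [np.float64(128.1), np.float64(49.2), np.float64(127.4), np.float64(49.7)] yaw [np.float64(-179.52), np.float64(91.36), np.float64(0.69), np.float64(-87.86)]
plate scene
scene [(38, 0.08), (60, 0.05), (60, 0.08), (16, 0.1)]
   [146.7  274.41] [815.3 -56.8  12. ]
   [179.97 292.33] [797.6  47.2  12. ]
   [251.4  220.99] [497.7   1.5  12. ]
   [220.72 208.17] [ 514.  -105.4   12. ]
  ctr [656.2 -28.4  12. ] sides [np.float64(105.4), np.float64(303.4), np.float64(108.2), np.float64(305.2)] yaw [np.float64(99.66), np.float64(-171.34), np.float64(-81.31), np.float64(9.18)]
```

View pics/d.png

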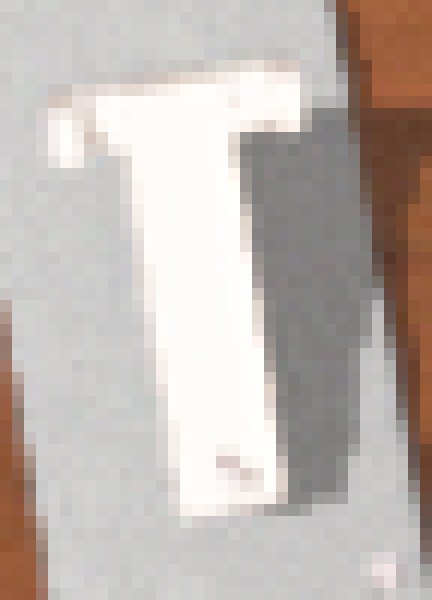

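View pics/e.png

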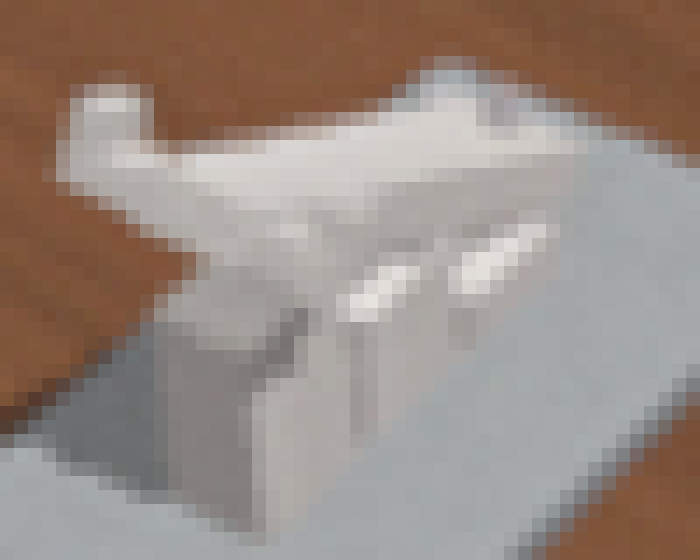

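Run:
```python
from h import *
t=cv2.imread("pics/top0.png"); G=t.min(axis=2).astype(float)
for nm,I in (("min",G),):
    L=edge(I,(258.7,142),(262.6,168),3); Rr=edge(I,(267.8,140),(271.2,166),2.5); B=edge(I,(263.5,171.2),(271.5,169.7),2.5,trim=.1)
    U=edge(I,(254,135),(272.5,133),2.5)
    for l in(L,Rr,B,U): print(l)
    c1,c2=inter(L,B),inter(Rr,B); print(c1,c2)
    zf=.045-.012*np.sin(np.radians(28))
    a,b=onplane('top',c1,zf),onplane('top',c2,zf); print('foot',a*1000,b*1000,np.linalg.norm(a-b)*1000)
    # upper points along edges at bed x=75
    yaw=np.radians(9)
    for it in range(3):
        e=np.array([np.cos(yaw)*np.cos(np.radians(28)),np.sin(yaw)*np.cos(np.radians(28)),np.sin(np.radians(28))])
        nrm=np.array([-np.cos(yaw)*np.sin(np.radians(28)),-np.sin(yaw)*np.sin(np.radians(28)),np.cos(np.radians(28))])
        O=(a+b)/2+e*.012
        def onbed(uv):
            c,d=ray('top',uv); return c+d*((O-c)@nrm)/(d@nrm)
        l=lambda E,y:E[0]+E[1]*(y-E[0][1])/E[1][1]
        m=[(onbed(l(L,y))+onbed(l(Rr,y)))/2 for y in (142,167)]
        yaw=np.arctan2(*(m[0]-m[1])[1::-1]); print('yaw',np.degrees(yaw),'O',O*1000, [np.linalg.norm(onbed(l(L,y))-onbed(l(Rr,y)))*1000 for y in(142,167)])
        print('  midline y offset at O', ((O-m[1])@np.array([-np.sin(yaw),np.cos(yaw),0]))*1000)
O=None
# from plate
for ctr,yw in(((654.2,-31.6),9.0),((656.2,-28.4),9.0)):
    y=np.radians(yw); print('from plate', np.array(ctr)-105*np.array([np.cos(y),np.sin(y)]))
# predicted pin px
```

```text
(array([260.14874, 154.67867], dtype=float32), array([0.1546899, 0.9879631], dtype=float32), 58, 0.10674675554037094)
(array([269.01477, 152.59013], dtype=float32), array([0.14593814, 0.9892937 ], dtype=float32), 60, 0.09092642366886139)
(array([265.99826, 170.226  ], dtype=float32), array([ 0.98262924, -0.18557964], dtype=float32), 39, 0.10996190458536148)
(array([262.04095, 134.49232], dtype=float32), array([ 0.98786294, -0.15532799], dtype=float32), 46, 0.11231211572885513)
[262.68115 170.85246] [271.46408 169.19373]
foot [537.86234947 -35.83523677  39.36634125] [542.7757273  -62.94813653  39.36634125] 27.554502627607505
yaw 9.120213061330324 O [550.7839629  -47.73420544  45.        ] [np.float64(28.01985887394713), np.float64(27.969073677412158)]
  midline y offset at O -0.025076006026111774
yaw 9.120215167396411 O [550.78046228 -47.7122525   45.        ] [np.float64(28.022317185642894), np.float64(27.971865483773342)]
  midline y offset at O -0.0026945108527310574
yaw 9.120215167385116 O [550.78046222 -47.71225212  45.        ] [np.float64(28.022317228985493), np.float64(27.971865532936203)]
  midline y offset at O -0.0026941187323480365
from plate [550.49272424 -48.02561883]
from plate [552.49272424 -44.82561883]
```

```bash
cat >> h.py <<'E'
def Rs(s): q=s['eef_rot']; return R.from_quat([q[1],q[2],q[3],q[0]]).as_matrix()
def frame(yaw,tilt=0):
    """tool: y along object's +y, z into surface sloping up by tilt along yaw (deg)"""
    y,a=np.radians(yaw),np.radians(tilt)
    ex=np.array([np.cos(y)*np.cos(a),np.sin(y)*np.cos(a),np.sin(a)]); ey=np.array([-np.sin(y),np.cos(y),0]); ez=np.cross(ex,ey)
    return np.array([-ex,ey,-ez]).T
def rel(P,Rt,s=None):
    s=s or state(); R0=Rs(s); d=R0.T@(np.array(P)-s['ee_pos'])*1000; w=np.degrees(R.from_matrix(R0.T@Rt).as_rotvec())
    print('t',round(s['time_s'],2),'pos',np.round(s['ee_pos']*1000,1),'F',np.round(s['contact_force'],1),'gap',round(s['finger_gap']*1000,1)); print('shift',d.round(1),'turn',w.round(2))
BO=np.array([.5507,-.0478,.045]);BY=9.1
def bedpt(x,y,z):
    F=frame(BY,28); return BO-F[:,0]*x+F[:,1]*y-F[:,2]*z
E
python3 - <<'E'
from h import *
rel([.4473,.2206,.13],frame(.7))
E
```

```text
t 0.1 pos [186.2 648.2 230.3] F [ 0.5  0.8 -0.2] gap 85.4
shift [-369.  -338.8  101. ] turn [-1.000e-01 -1.000e-02 -1.673e+01]
```

Emit:
arm_command([
  [[-369,-339,100],[0,0,-16.7],-1],
  [[-369,-339,100],[0,0,-16.7],-1],
  [[-369,-339,100],[0,0,-16.7],-1],
  [[-369,-339,100],[0,0,-16.7],-1],
  [[-369,-339,100],[0,0,-16.7],-1],
  [[-369,-339,100],[0,0,-16.7],-1],
  [[-369,-339,100],[0,0,-16.7],-1],
  [[-369,-339,100],[0,0,-16.7],-1],
  [[-369,-339,100],[0,0,-16.7],-1],
  [[-369,-339,100],[0,0,-16.7],-1],
  [[-369,-339,100],[0,0,-16.7],-1],
  [[-369,-339,100],[0,0,-16.7],-1],
])

```text
time_s: 1.3
ee_pos: [0.448, 0.2187, 0.1307]
eef_rot: [-0.001, -0.003, 1.0, -0.001]
contact_force: [-0.4, -0.1, -0.5]
finger_gap: 0.0853
```

Run:
```python
from h import *
rel([.4473,.2206,.006],frame(.7))
```

```text
t 1.3 pos [448.  218.7 130.7] F [-0.4 -0.1 -0.5] gap 85.3
shift [  0.6   2.1 124.7] turn [-0.07 -0.06 -0.32]
```

Emit:
arm_command([
  [[0.5,1,40],[0,0,0],-1],
  [[0.5,1,70],[0,0,0],-1],
  [[0.5,1,70],[0,0,0],-1],
])

```text
time_s: 1.6
ee_pos: [0.4432, 0.2228, 0.0584]
eef_rot: [-0.004, -0.008, 1.0, -0.001]
contact_force: [0.2, -0.1, 1.3]
finger_gap: 0.0854
```

Run:
```python
from h import *
for n in ("top","scene"): cv2.imwrite(f"pics/{n}1.png",get_image(n))
rel([.4473,.2206,.006],frame(.7))
a=cv2.imread("pics/top1.png")[160:240,140:230];b=cv2.imread("pics/scene1.png")[190:280,280:380]
cv2.imwrite("pics/f.png",np.hstack([cv2.resize(a,(360,320)),cv2.resize(b,(356,320))]))
```

```text
t 1.7 pos [446.3 223.7  61.6] F [ 0.5  0.8 -0. ] gap 85.2
shift [-1.  -3.2 55.6] turn [ 0.03 -0.03  0.12]
```

View pics/f.png

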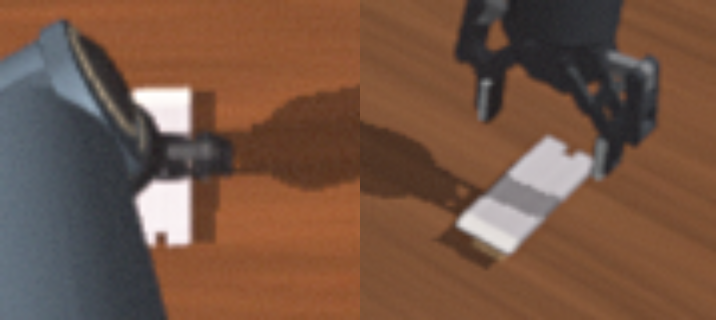

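Emit:
arm_command([
  [[0,-3,20],[0,0,0],-1],
  [[0,-3,40],[0,0,0],-1],
  [[0,-3,50],[0,0,0],-1],
  [[0,-3,50],[0,0,0],-1],
  [[0,-3,50],[0,0,0],-1],
])

```text
time_s: 2.2
ee_pos: [0.4476, 0.2199, 0.0124]
eef_rot: [0.001, -0.006, 1.0, 0.001]
contact_force: [-0.0, -0.6, 0.3]
finger_gap: 0.0858
```

Run:
```python
from h import *
for n in ("top","scene"): cv2.imwrite(f"pics/{n}2.png",get_image(n))
rel([.4473,.2206,.006],frame(.7))
a=cv2.imread("pics/top2.png")[160:240,140:230];b=cv2.imread("pics/scene2.png")[190:280,280:380]
cv2.imwrite("pics/g.png",np.hstack([cv2.resize(a,(360,320)),cv2.resize(b,(356,320))]))
```

```text
t 2.3 pos [447.7 219.7  12.5] F [-0.1  0.4  0. ] gap 85.3
shift [0.4 0.9 6.5] turn [ 0.07  0.11 -0.01]
```

View pics/g.png

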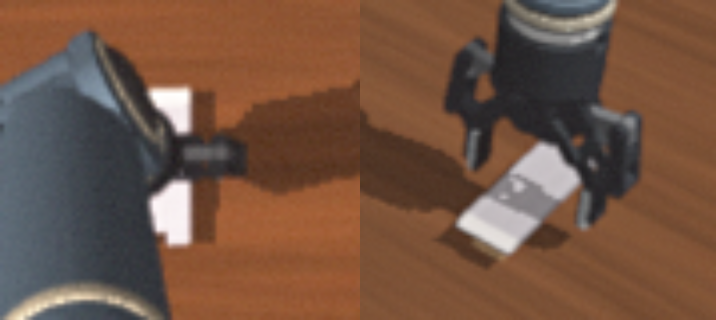

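Emit:
arm_command([
  [[0.5,1,6],[0,0,0],-1],
  [[0.5,1,6],[0,0,0],-1],
  [[0.5,1,6],[0,0,0],1],
  [[0.5,1,6],[0,0,0],1],
  [[0.5,1,6],[0,0,0],1],
  [[0.5,1,6],[0,0,0],1],
  [[0.5,1,6],[0,0,0],1],
  [[0.5,1,6],[0,0,0],1],
  [[0.5,1,6],[0,0,0],1],
  [[0.5,1,6],[0,0,0],1],
])

```text
time_s: 3.3
ee_pos: [0.4465, 0.2198, 0.0057]
eef_rot: [0.0, -0.006, 1.0, -0.0]
contact_force: [-1.9, -1.8, 5.4]
finger_gap: 0.0421
```

Run:
```python
from h import *
for n in ("top","scene"): cv2.imwrite(f"pics/{n}3.png",get_image(n))
rel([.4473,.2206,.006],frame(.7))
a=cv2.imread("pics/top3.png")[160:240,140:230];b=cv2.imread("pics/scene3.png")[190:280,280:380]
cv2.imwrite("pics/i.png",np.hstack([cv2.resize(a,(360,320)),cv2.resize(b,(356,320))]))
```

```text
t 3.4 pos [446.5 219.8   5.7] F [-0.  -2.1  5.3] gap 42.3
shift [-0.9  0.8 -0.3] turn [-0.01 -0.   -0.05]
```

View pics/i.png

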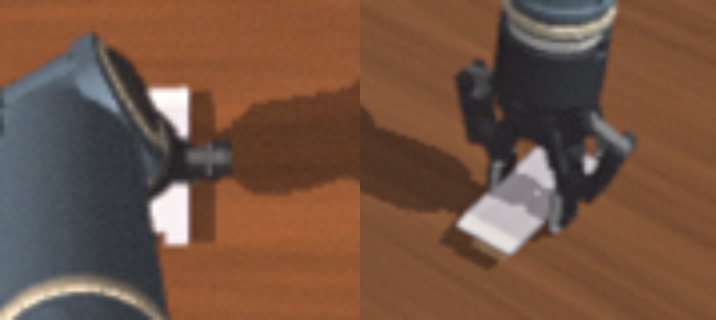

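Emit:
arm_command([
  [[0,0,-20],[0,0,0],1],
  [[0,0,-50],[0,0,0],1],
  [[0,0,-90],[0,0,0],1],
  [[0,0,-130],[0,0,0],1],
  [[0,0,-160],[0,0,0],1],
  [[0,0,-160],[0,0,0],1],
  [[0,0,-160],[0,0,0],1],
])

```text
time_s: 4.1
ee_pos: [0.446, 0.2199, 0.165]
eef_rot: [-0.0, -0.006, 1.0, 0.0]
contact_force: [-0.3, -1.0, -2.2]
finger_gap: 0.0425
```

Run:
```python
from h import *
for n in ("top","scene"): cv2.imwrite(f"pics/{n}4.png",get_image(n))
F=frame(9.1,28)
# TCP target: iron origin at tool coords (-0.8? ,0,-16.3)
tgt=bedpt(.0535+.020,0,.060-.0163)
print(tgt); rel(tgt,F)
cv2.imwrite("pics/j.png",cv2.resize(cv2.imread("pics/scene4.png")[120:280,220:400],None,fx=4,fy=4)[:600])
```

```text
[ 0.59452216 -0.04078083  0.11809097]
t 4.2 pos [445.1 219.4 163.5] F [-0.6 -0.6 -2.7] gap 42.1
shift [-146.5 -261.8   45.4] turn [ -2.14 -28.14  -8.24]
```

View pics/j.png

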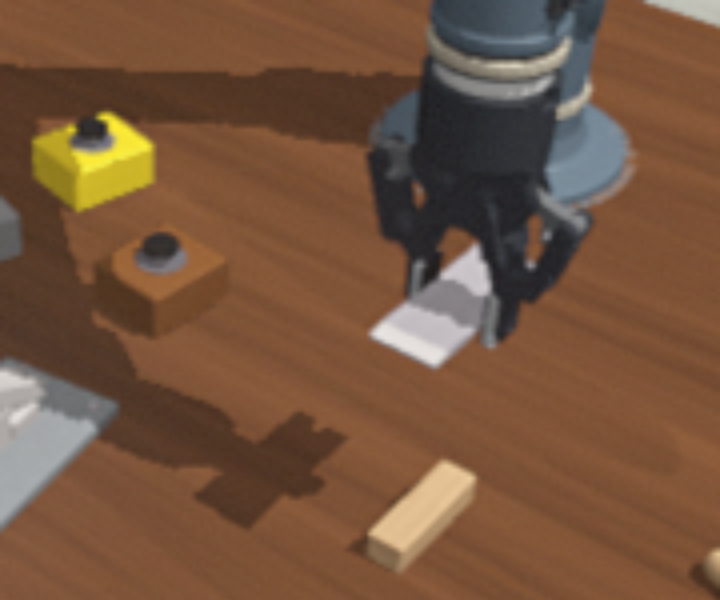

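The iron is held level, with the bare rest block at (420,530). Now I'll carry it over the bed with the tilt.

Emit:
arm_command([
  [[-25,-45,0],[-0.4,-5.6,-1.6],1],
  [[-50,-90,0],[-0.8,-11.2,-3.3],1],
  [[-75,-135,0],[-1.3,-16.9,-4.9],1],
  [[-100,-180,0],[-1.7,-22.5,-6.6],1],
  [[-125,-225,0],[-2.1,-28.1,-8.2],1],
  [[-146,-262,0],[-2.1,-28.1,-8.2],1],
  [[-146,-262,0],[-2.1,-28.1,-8.2],1],
  [[-146,-262,0],[-2.1,-28.1,-8.2],1],
  [[-146,-262,0],[-2.1,-28.1,-8.2],1],
])

```text
time_s: 5.1
ee_pos: [0.5939, -0.0398, 0.1631]
eef_rot: [0.24, -0.076, 0.968, 0.02]
contact_force: [-0.2, 0.5, -1.8]
finger_gap: 0.0421
```

Run:
```python
from h import *
for n in ("top","scene"): cv2.imwrite(f"pics/{n}5.png",get_image(n))
F=frame(9.1,28)
tgt=bedpt(.0535+.020,0,.020-.0163)
print(tgt); rel(tgt,F)
a=cv2.resize(cv2.imread("pics/scene5.png")[140:290,130:290],None,fx=4,fy=4,interpolation=2)[:600]
cv2.imwrite("pics/k.png",a); cv2.imwrite("pics/k2.png",cv2.resize(cv2.imread("pics/top5.png")[80:200,200:320],None,fx=5,fy=5,interpolation=2))
```

```text
[ 0.61306466 -0.0378108   0.08277307]
t 5.2 pos [594.3 -38.1 164. ] F [ 0.1  0.3 -2.8] gap 42.5
shift [21.7 -2.8 80.4] turn [ 0.15 -0.    0.06]
```

View pics/k.png

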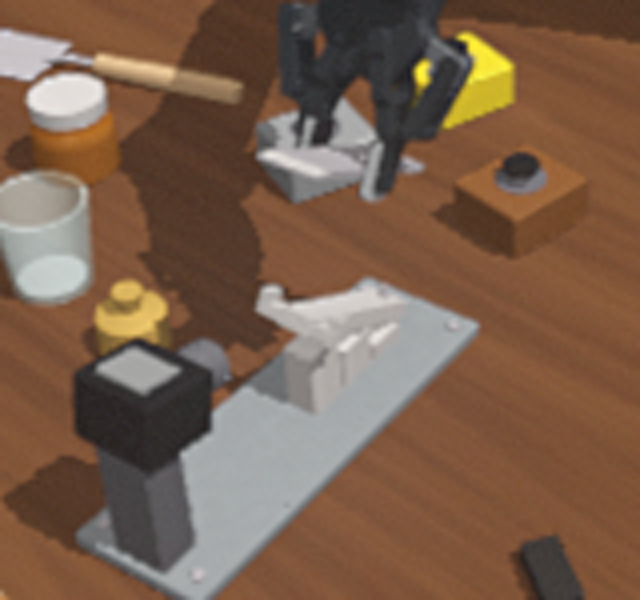

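View pics/k2.png

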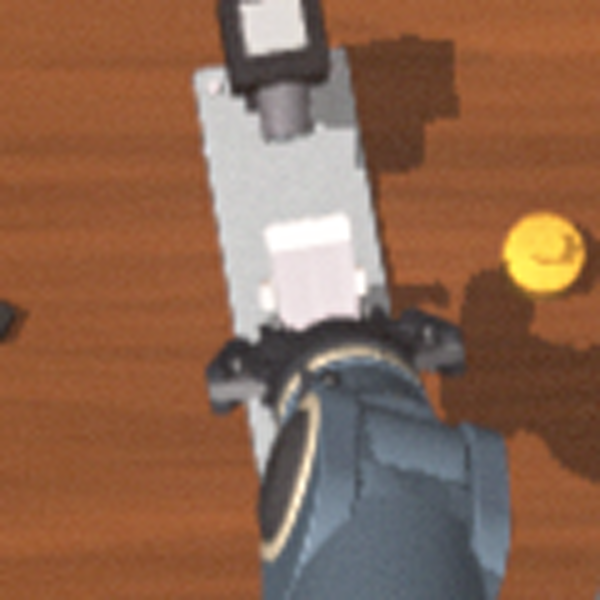

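Emit:
arm_command([
  [[11,-1,40],[0,0,0],1],
  [[21,-2,76],[0,0,0],1],
  [[21,-2,76],[0,0,0],1],
  [[21,-2,76],[0,0,0],1],
  [[21,-2,76],[0,0,0],1],
])

```text
time_s: 5.7
ee_pos: [0.6148, -0.0382, 0.094]
eef_rot: [0.236, -0.077, 0.968, 0.021]
contact_force: [-0.9, -0.9, -2.5]
finger_gap: 0.0421
```

Run:
```python
from h import *
for n in ("top","scene"): cv2.imwrite(f"pics/{n}6.png",get_image(n))
F=frame(9.1,28)
rel(bedpt(.0535+.020,0,.0-.0163),F)
a=cv2.resize(cv2.imread("pics/scene6.png")[160:260,160:270],None,fx=6,fy=6,interpolation=2)[:600]
cv2.imwrite("pics/l.png",a); cv2.imwrite("pics/l2.png",cv2.resize(cv2.imread("pics/top6.png")[90:190,225:305],None,fx=6,fy=6,interpolation=2))
```

```text
t 5.8 pos [615.4 -39.   95.3] F [-0.9  0.6 -1.7] gap 42.2
shift [ 7.5  1.5 30.2] turn [ 0.18 -0.42 -0.08]
```

View pics/l.png

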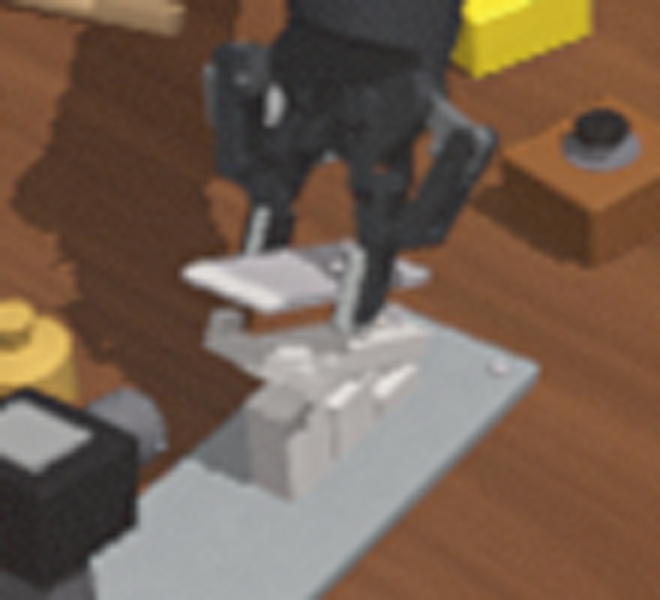

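View pics/l2.png

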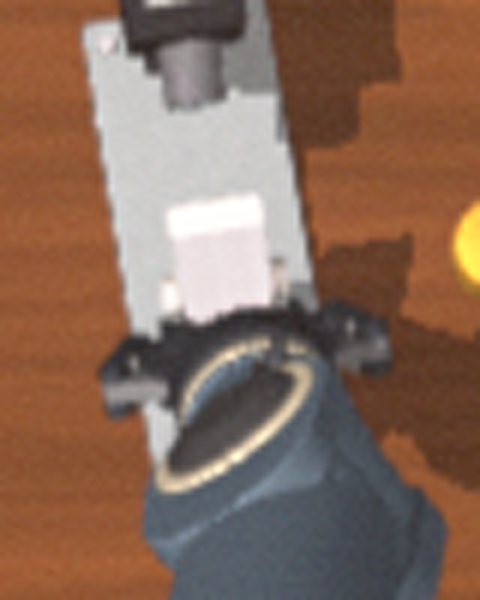

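Emit:
arm_command([
  [[7,1,10],[0,-0.3,0],1],
  [[7,1,22],[0,-0.3,0],1],
  [[7,1,22],[0,-0.3,0],1],
  [[7,1,22],[0,-0.3,0],1],
  [[7,1,22],[0,-0.3,0],1],
])

```text
time_s: 6.3
ee_pos: [0.6206, -0.0389, 0.0849]
eef_rot: [0.231, -0.075, 0.97, 0.024]
contact_force: [-35.0, -1.2, 41.5]
finger_gap: 0.0422
```

Run:
```python
from h import *
F=frame(9.1,28)
for n in ("top","scene"):
    cv2.imwrite(f"pics/{n}7.png",get_image(n))
    rel(bedpt(.0535+.020,0,.0-.0163),F)
t=cv2.imread("pics/top7.png");I=t.min(axis=2).astype(float)
cv2.imwrite("pics/m.png",cv2.resize(cv2.imread("pics/scene7.png")[160:260,160:270],None,fx=6,fy=6,interpolation=2)[:600]); cv2.imwrite("pics/m2.png",cv2.resize(t[100:160,235:295],None,fx=10,fy=10,interpolation=0))
```

```text
t 6.35 pos [620.6 -38.9  84.9] F [-33.1  -0.5  41.8] gap 42.4
shift [ 7.1  2.  18.6] turn [ 0.57 -1.16 -0.37]
t 6.4 pos [620.6 -38.9  84.8] F [-35.2  -1.   41.6] gap 42.4
shift [ 7.   2.  18.6] turn [ 0.57 -1.17 -0.37]
```

View pics/m.png

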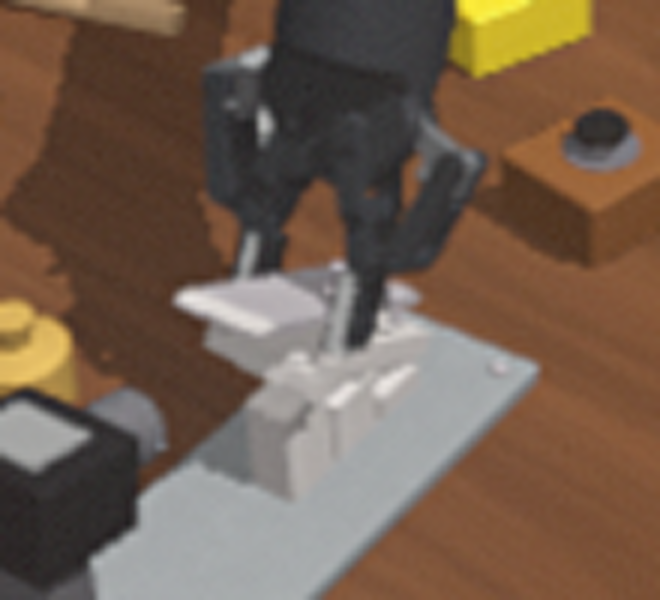

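View pics/m2.png

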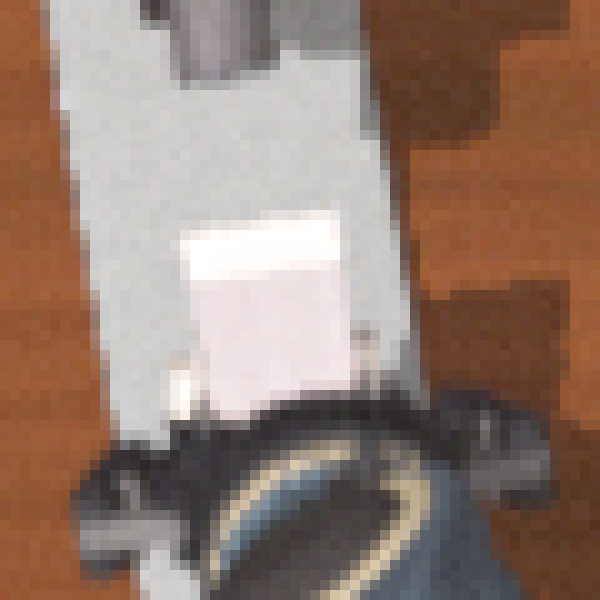

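Contact came 18 mm early. The fingertips landed on the wide lip section because I was too far up the slope. I'll back off.

Emit:
arm_command([
  [[0,0,-12],[0,0,0],1],
  [[0,0,-30],[0,0,0],1],
  [[14,1,-30],[0,0,0],1],
  [[14,1,-30],[0,0,0],1],
  [[14,1,-30],[0,0,0],1],
  [[14,1,-30],[0,0,0],1],
])

```text
time_s: 7.0
ee_pos: [0.5983, -0.0417, 0.1021]
eef_rot: [0.231, -0.076, 0.97, 0.022]
contact_force: [0.7, -0.3, -2.4]
finger_gap: 0.0423
```

Run:
```python
from h import *
F=frame(9.1,28)
for n in ("top","scene"):
    cv2.imwrite(f"pics/{n}8.png",get_image(n))
    rel(bedpt(.0535+.013,0,.0-.0163),F)
s=state(); print(Rs(s).round(3).tolist(), F.round(3).tolist())
cv2.imwrite("pics/n.png",cv2.resize(cv2.imread("pics/scene8.png")[140:260,160:270],None,fx=5,fy=5,interpolation=2)[:600])
```

```text
t 7.05 pos [598.2 -41.7 102. ] F [-0.4 -0.6 -1.6] gap 42.4
shift [ 1.6  1.2 44.2] turn [ 0.35 -1.22 -0.25]
t 7.1 pos [598.1 -41.6 102. ] F [-0.6 -0.3 -2.3] gap 42.0
shift [ 1.5  1.1 44.2] turn [ 0.35 -1.23 -0.25]
[[-0.882, -0.157, 0.444], [-0.137, 0.988, 0.077], [-0.45, 0.007, -0.893]] [[-0.872, -0.158, 0.464], [-0.14, 0.987, 0.074], [-0.469, 0.0, -0.883]]
```

View pics/n.png

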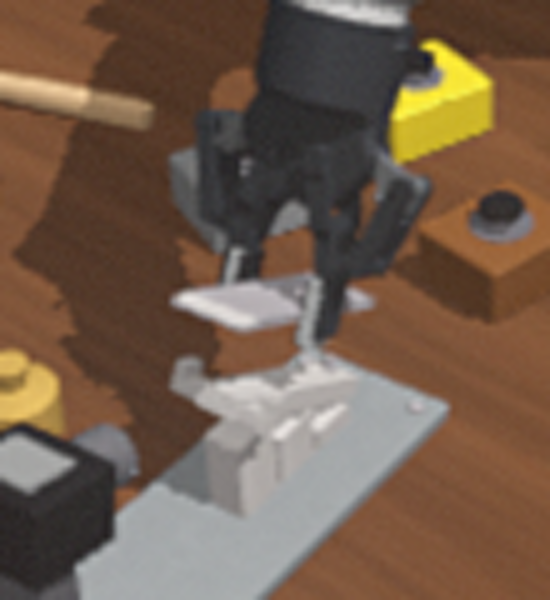

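Emit:
arm_command([
  [[1.5,1,15],[0.3,-1.2,-0.2],1],
  [[1.5,1,28],[0.3,-1.2,-0.2],1],
  [[1.5,1,34],[0.3,-1.2,-0.2],1],
  [[1.5,1,34],[0.3,-1.2,-0.2],1],
  [[1.5,1,34],[0.3,-1.2,-0.2],1],
])

```text
time_s: 7.6
ee_pos: [0.6163, -0.0386, 0.0832]
eef_rot: [0.229, -0.076, 0.97, 0.021]
contact_force: [0.1, 0.2, -0.7]
finger_gap: 0.0424
```

Run:
```python
from h import *
F=frame(9.1,28)
for n in ("top","scene"):
    cv2.imwrite(f"pics/{n}9.png",get_image(n))
    rel(bedpt(.0535+.013,0,.0-.0163),F)
cv2.imwrite("pics/o.png",cv2.resize(cv2.imread("pics/scene9.png")[140:260,160:270],None,fx=5,fy=5,interpolation=2)[:600])
cv2.imwrite("pics/o2.png",cv2.resize(cv2.imread("pics/top9.png")[100:180,235:295],None,fx=7,fy=7,interpolation=0))
```

```text
t 7.65 pos [616.3 -38.6  83.4] F [-0.7  0.2 -1.6] gap 42.5
shift [ 9.5  1.2 19.3] turn [ 0.31 -1.36 -0.17]
t 7.7 pos [616.3 -38.6  83.5] F [ 0.5 -0.  -2.1] gap 42.5
shift [ 9.5  1.2 19.4] turn [ 0.31 -1.36 -0.17]
```

View pics/o.png

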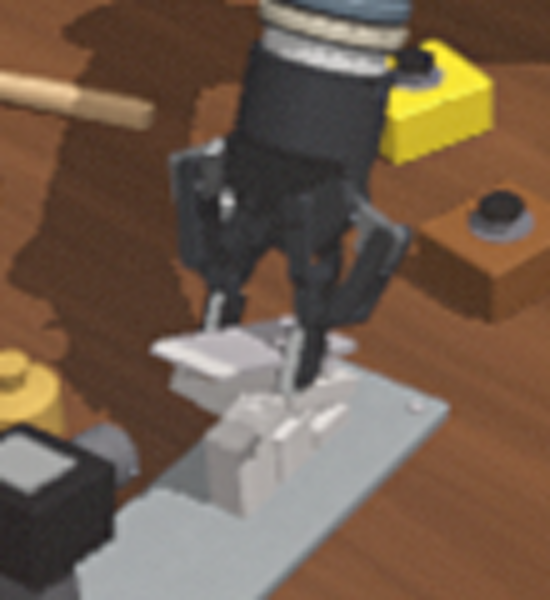

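View pics/o2.png

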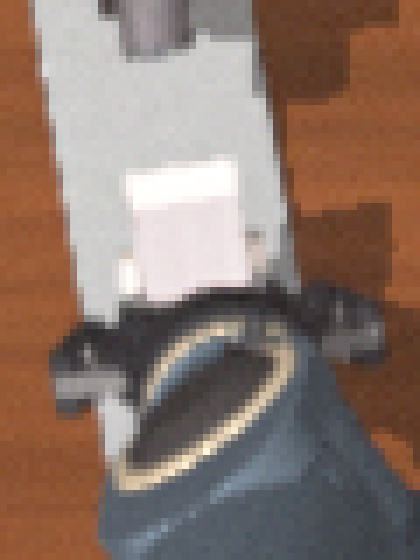

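Run:
```python
from h import *
s=state();print(s['joint_pos'].round(3),s['joint_efforts'].round(1),s['qd'].round(3))
```

```text
[-0.109  0.418  0.185  2.145 -0.939  0.212  2.66 ] [ -0.  -40.8   2.1 -16.7  -0.3  -0.8  -0. ] [-0.001 -0.003 -0.002 -0.    -0.001  0.002  0.   ]
```

Joint 6 is at its lower limit (0.21) and joint 7 at its upper limit (2.66), so the full 28° forward tilt can't be reached here. I'll put the iron back on its rest and regrip with the tool leaned back 20°. At the bed the tool then only needs an 8° tilt.

Run:
```python
from h import *
rel([.4465,.2198,.165],frame(.7))
```

```text
t 7.7 pos [616.3 -38.6  83.5] F [ 0.5 -0.  -2.1] gap 42.5
shift [  77.6  282.5 -128.2] turn [ 2.3  26.57  8.15]
```

Emit:
arm_command([
  [[10,0,-50],[0,0,0],1],
  [[25,0,-95],[0,0,0],1],
  [[30,40,-128],[0.5,5,1.6],1],
  [[40,85,-128],[0.9,10.6,3.3],1],
  [[50,130,-128],[1.4,16,4.9],1],
  [[60,175,-128],[1.8,21.3,6.5],1],
  [[70,220,-128],[2.3,26.6,8.2],1],
  [[78,260,-128],[2.3,26.6,8.2],1],
  [[78,282,-128],[2.3,26.6,8.2],1],
  [[78,282,-128],[2.3,26.6,8.2],1],
  [[78,282,-128],[2.3,26.6,8.2],1],
  [[78,282,-128],[2.3,26.6,8.2],1],
])

```text
time_s: 8.9
ee_pos: [0.4467, 0.2181, 0.1649]
eef_rot: [-0.0, -0.005, 1.0, 0.0]
contact_force: [0.3, -0.9, -2.1]
finger_gap: 0.0423
```

Run:
```python
from h import *
rel([.4465,.2198,.007],frame(.7)); print(state()['joint_pos'].round(2))
```

```text
t 8.9 pos [446.7 218.1 164.9] F [ 0.3 -0.9 -2.1] gap 42.3
shift [  0.2   1.7 157.9] turn [ 0.02 -0.   -0.15]
[-1.07  0.29  0.64  2.05 -0.23  0.87  1.28]
```

Emit:
arm_command([
  [[0,1,45],[0,0,0],1],
  [[0,1,90],[0,0,0],1],
  [[0,1,125],[0,0,0],1],
  [[0,1,145],[0,0,0],1],
  [[0,1,150],[0,0,0],1],
  [[0,1,150],[0,0,0],1],
  [[0,1,150],[0,0,0],1],
])

```text
time_s: 9.6
ee_pos: [0.4476, 0.2202, 0.016]
eef_rot: [0.001, -0.005, 1.0, 0.001]
contact_force: [0.5, 0.2, -1.3]
finger_gap: 0.0418
```

Run:
```python
from h import *
for n in ("scene",):cv2.imwrite(f"pics/{n}10.png",get_image(n))
rel([.4465,.2198,.007],frame(.7)); print(state()['joint_pos'].round(2))
cv2.imwrite("pics/p.png",cv2.resize(cv2.imread("pics/scene10.png")[190:280,280:380],None,fx=6,fy=6,interpolation=2))
```

```text
t 9.65 pos [447.5 220.5  16.1] F [-0.4 -0.2 -1.3] gap 42.6
shift [ 1.1 -0.7  9.1] turn [ 0.11  0.11 -0.1 ]
[-0.92  0.54  0.48  2.14 -0.46  0.56  1.48]
```

View pics/p.png

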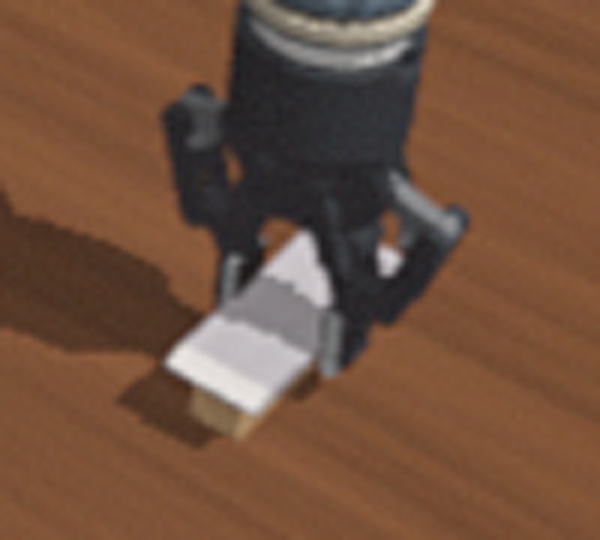

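Emit:
arm_command([
  [[1,0,5],[0,0,0],1],
  [[1,0,9],[0,0,0],1],
  [[1,0,9],[0,0,0],1],
  [[1,0,9],[0,0,0],-1],
  [[1,0,9],[0,0,0],-1],
  [[1,0,9],[0,0,0],-1],
  [[1,0,9],[0,0,0],-1],
  [[1,0,9],[0,0,0],-1],
  [[1,0,9],[0,0,0],-1],
  [[1,0,9],[0,0,0],-1],
])

```text
time_s: 10.65
ee_pos: [0.4453, 0.2204, 0.0057]
eef_rot: [-0.0, -0.006, 1.0, 0.0]
contact_force: [-0.2, -0.2, 0.4]
finger_gap: 0.0861
```

Run:
```python
from h import *
s=state()
# regrasp pose: tool leaning back 20deg
F=frame(.7,-20); c=np.array([.4475,.2203,.0245]); rel(c+F[:,2]*.0185,F)
cv2.imwrite("pics/scene11.png",get_image("scene"))
cv2.imwrite("pics/q.png",cv2.resize(cv2.imread("pics/scene11.png")[190:280,280:380],None,fx=6,fy=6,interpolation=2))
```

```text
t 10.65 pos [445.3 220.4   5.7] F [-0.2 -0.2  0.4] gap 86.1
shift [ 4.1 -0.2 -1.4] turn [ 0.03 19.97 -0.04]
```

View pics/q.png

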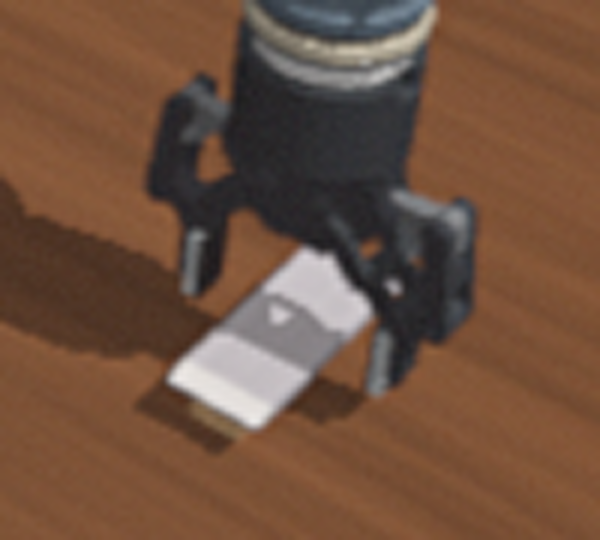

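Emit:
arm_command([
  [[2,0,-15],[0,8,0],-1],
  [[4,0,-15],[0,16,0],-1],
  [[4,0,-15],[0,20,0],-1],
  [[4,0,-8],[0,20,0],-1],
  [[4,0,-1.5],[0,20,0],-1],
  [[4,0,-1.5],[0,20,0],-1],
  [[4,0,-1.5],[0,20,0],-1],
])

```text
time_s: 11.4
ee_pos: [0.44, 0.2205, 0.0071]
eef_rot: [-0.174, -0.006, 0.985, -0.001]
contact_force: [-0.1, 0.3, 0.5]
finger_gap: 0.0852
```

Run:
```python
from h import *
cv2.imwrite("pics/scene12.png",get_image("scene"));cv2.imwrite("pics/top12.png",get_image("top"))
F=frame(.7,-20); c=np.array([.4475,.2203,.0245]); rel(c+F[:,2]*.0185,F); print(state()['joint_pos'].round(2))
cv2.imwrite("pics/r.png",np.hstack([cv2.resize(cv2.imread("pics/scene12.png")[190:280,280:380],(500,450)),cv2.resize(cv2.imread("pics/top12.png")[160:240,160:210],(281,450))]))
```

```text
t 11.5 pos [440.6 220.7   7.5] F [ 0.2 -0.5  0.3] gap 85.7
shift [-0.6 -0.4  0.2] turn [ 0.04 -0.03  0.01]
[-0.77  0.68  0.43  1.94 -0.47  0.97  1.55]
```

View pics/r.png

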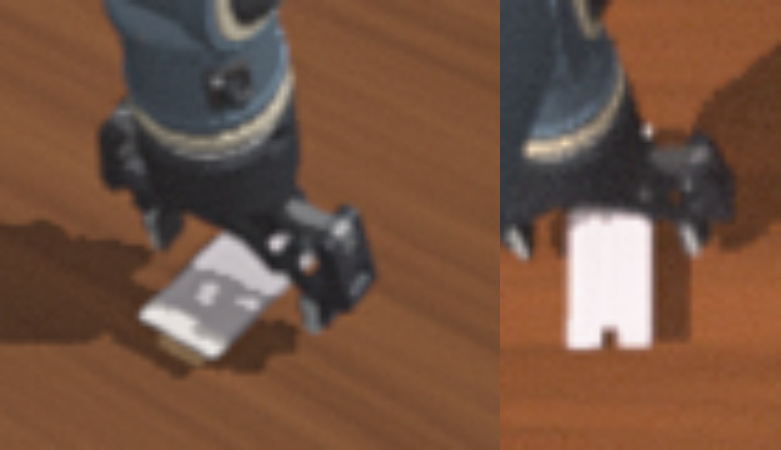

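Run:
```python
from h import *
t=cv2.imread("pics/top12.png");I=t[...,2].astype(float)-t[...,0]
L=edge(I,(172,204),(172,220));B=edge(I,(173,221.3),(187,221.3));Rr=edge(I,(187,204),(187,220))
print(L,B,Rr)
a,b=inter(L,B),inter(Rr,B);A,Bp=onplane('top',a,.027),onplane('top',b,.027);print(a,b,A*1000,Bp*1000,(A+Bp)*500)
t=cv2.imread("pics/top0.png");I=t[...,2].astype(float)-t[...,0]
L=edge(I,(172,204),(172,220));B=edge(I,(173,221.3),(187,221.3));Rr=edge(I,(187,204),(187,220))
a,b=inter(L,B),inter(Rr,B);A,Bp=onplane('top',a,.027),onplane('top',b,.027);print('orig',a,b,(A+Bp)*500)
```

```text
(array([171.81361, 210.9977 ], dtype=float32), array([ 0.01284262, -0.9999175 ], dtype=float32), 45, 0.05457690358161926) (array([178.07892, 221.5459 ], dtype=float32), array([ 0.99896616, -0.04546062], dtype=float32), 45, 0.09017474204301834) (array([186.88129, 213.88528], dtype=float32), array([0.00221319, 0.99999756], dtype=float32), 60, 0.07236380875110626)
[171.6744  221.83736] [186.89735 221.14459] [384.27318754 244.72450578  27.        ] [385.97404963 198.02257108  27.        ] [385.12361859 221.37353843  27.        ]
orig [172.3252 220.9279] [187.38132 220.89474] [386.88160844 219.6601942   27.        ]
```

Emit:
arm_command([
  [[0,0,0],[0,0,0],1],
  [[0,0,0],[0,0,0],1],
  [[0,0,0],[0,0,0],1],
  [[0,0,0],[0,0,0],1],
  [[0,0,0],[0,0,0],1],
  [[0,0,0],[0,0,0],1],
  [[0,0,0],[0,0,0],1],
  [[0,0,0],[0,0,0],1],
])

```text
time_s: 12.3
ee_pos: [0.4415, 0.2206, 0.0077]
eef_rot: [-0.174, -0.006, 0.985, -0.0]
contact_force: [-0.5, -0.5, 5.8]
finger_gap: 0.042
```

Run:
```python
from h import *
cv2.imwrite("pics/top13.png",get_image("top"))
F=frame(.7,-20); s=state(); rel([.4406,.2204,.0075],frame(.7,-20))
Rm=Rs(s); o=Rm.T@(np.array([.446,.2205,.022])-s['ee_pos'])*1000; print('iron origin in tool',o.round(1))
t=cv2.imread("pics/top13.png");I=t[...,2].astype(float)-t[...,0]
L=edge(I,(172,204),(172,220));B=edge(I,(173,221.3),(187,221.3));Rr=edge(I,(187,204),(187,220))
a,b=inter(L,B),inter(Rr,B);A,Bp=onplane('top',a,.027),onplane('top',b,.027);print(a,b,A*1000,Bp*1000,(A+Bp)*500,L,Rr)
```

```text
t 12.35 pos [441.5 220.6   7.7] F [-1.4 -0.1  6. ] gap 42.5
shift [ 0.8 -0.2  0.5] turn [ 0.07 -0.02 -0.03]
iron origin in tool [  0.7  -0.1 -15. ]
[171.65546 221.74033] [186.82286 221.26872] [384.57053119 244.78776862  27.        ] [385.59634612 198.24642201  27.        ] [385.08343866 221.51709532  27.        ] (array([171.81897, 211.49884], dtype=float32), array([ 0.01596355, -0.99987257], dtype=float32), 43, 0.06553193181753159) (array([186.88092, 213.0739 ], dtype=float32), array([ 0.00708439, -0.9999749 ], dtype=float32), 51, 0.07656891644001007)
```

```bash
cat >> h.py <<'E'
OT=np.array([.7,0,-15.0])/1000
def go(x,y,z,o=OT):
    F=frame(BY,8); rel(bedpt(x,y,z)-F@o,F)
E
python3 - <<'E'
from h import *
s=state(); rel(s['ee_pos']+[0,0,.15],Rs(s)); go(.0535+.013,0,.06)
E
```

```text
t 12.35 pos [441.5 220.6   7.7] F [-1.4 -0.1  6. ] gap 42.5
shift [  51.3    0.2 -140.9] turn [0. 0. 0.]
t 12.35 pos [441.5 220.6   7.7] F [-1.4 -0.1  6. ] gap 42.5
shift [ -94.1 -264.6 -148.2] turn [  0.95 -27.96  -8.48]
```

Emit:
arm_command([
  [[10,0,-28],[0,0,0],1],
  [[24,0,-66],[0,0,0],1],
  [[38,0,-104],[0,0,0],1],
  [[52,0,-141],[0,0,0],1],
  [[30,-40,-150],[0.2,-5,-1.5],1],
  [[10,-85,-160],[0.4,-10,-3],1],
  [[-15,-130,-160],[0.6,-16,-5],1],
  [[-40,-175,-165],[0.8,-22,-6.5],1],
  [[-70,-220,-165],[0.9,-28,-8.5],1],
  [[-94,-264,-165],[0.9,-28,-8.5],1],
  [[-94,-264,-165],[0.9,-28,-8.5],1],
  [[-94,-264,-165],[0.9,-28,-8.5],1],
])

```text
time_s: 13.55
ee_pos: [0.5886, -0.0446, 0.129]
eef_rot: [0.069, -0.077, 0.995, 0.005]
contact_force: [-0.6, 0.3, -2.8]
finger_gap: 0.0424
```

Run:
```python
from h import *
go(.0535+.013,0,.03); print(state()['joint_pos'].round(2))
```

```text
t 13.55 pos [588.6 -44.6 129. ] F [-0.6  0.3 -2.8] gap 42.4
shift [-3.7  2.9 42. ] turn [-0.06 -0.09 -0.24]
[-0.4   0.42  0.53  1.96 -0.37  0.71  2.08]
```

Emit:
arm_command([
  [[-2,1.5,20],[0,0,0],1],
  [[-4,2,40],[0,0,0],1],
  [[-4,2,42],[0,0,0],1],
  [[-4,2,42],[0,0,0],1],
  [[-4,2,42],[0,0,0],1],
])

```text
time_s: 14.05
ee_pos: [0.5986, -0.0377, 0.0896]
eef_rot: [0.07, -0.08, 0.994, 0.006]
contact_force: [0.7, -0.6, -0.9]
finger_gap: 0.0425
```

Run:
```python
from h import *
for n in("scene","top"):
    cv2.imwrite(f"pics/{n}14.png",get_image(n)); go(.0535+.013,0,.010)
cv2.imwrite("pics/s.png",np.hstack([cv2.resize(cv2.imread("pics/scene14.png")[160:260,160:260],(450,450)),cv2.resize(cv2.imread("pics/top14.png")[100:190,235:295],(300,450))]))
```

```text
t 14.1 pos [598.8 -38.   89.9] F [-0.1 -0.2 -1.3] gap 42.2
shift [-4.9 -2.1 20.5] turn [0.03 0.1  0.05]
t 14.15 pos [598.9 -38.1  89.9] F [-0.   0.4 -2.4] gap 42.3
shift [-4.9 -1.9 20.5] turn [0.02 0.11 0.04]
```

View pics/s.png

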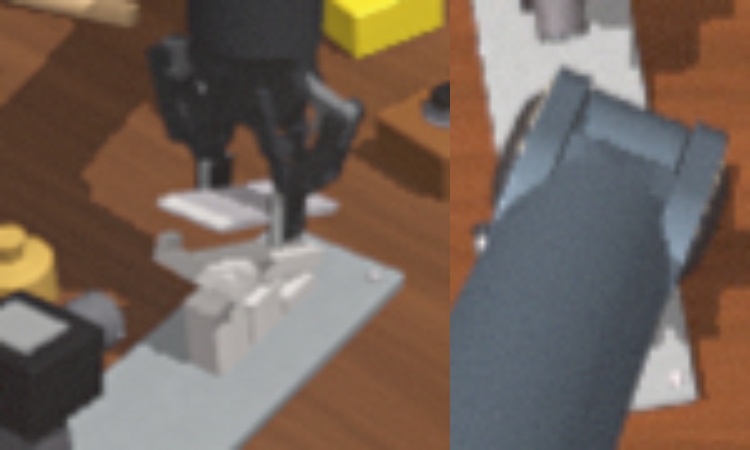

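Emit:
arm_command([
  [[-2,-1,10],[0,0,0],1],
  [[-5,-2,20],[0,0,0],1],
  [[-5,-2,20],[0,0,0],1],
  [[-5,-2,20],[0,0,0],1],
  [[-5,-2,20],[0,0,0],1],
  [[-5,-2,20],[0,0,0],1],
])

```text
time_s: 14.75
ee_pos: [0.6065, -0.0393, 0.07]
eef_rot: [0.07, -0.079, 0.994, 0.006]
contact_force: [0.1, 0.4, -2.2]
finger_gap: 0.0425
```

Run:
```python
from h import *
for n in("scene",):
    cv2.imwrite(f"pics/{n}15.png",get_image(n)); go(.0535+.013,0,.00)
cv2.imwrite("pics/u.png",cv2.resize(cv2.imread("pics/scene15.png")[180:250,170:250],None,fx=8,fy=8,interpolation=2))
```

```text
t 14.8 pos [606.5 -39.2  70. ] F [-0.1  0.  -1.3] gap 42.2
shift [-3.8  0.4  9.2] turn [0.02 0.04 0.01]
```

View pics/u.png

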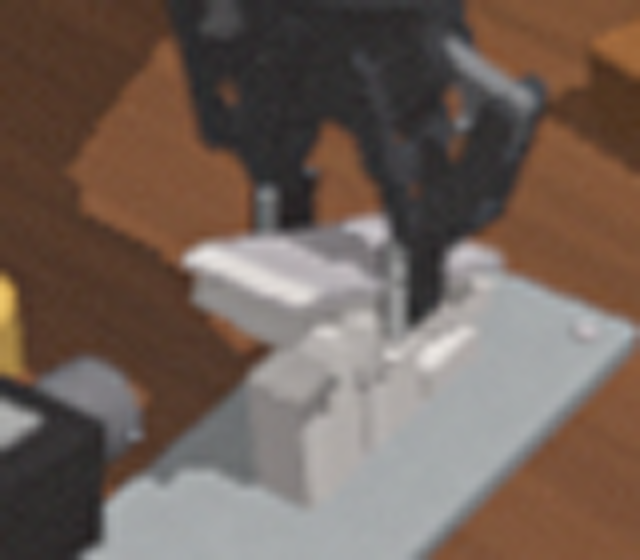

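Emit:
arm_command([
  [[-1,0,2.5],[0,0,0],1],
  [[-2,0,5],[0,0,0],1],
  [[-3,0,7],[0,0,0],1],
  [[-3,0,8],[0,0,0],1],
  [[-3,0,8],[0,0,0],1],
])

```text
time_s: 15.3
ee_pos: [0.6104, -0.0385, 0.062]
eef_rot: [0.069, -0.079, 0.994, 0.006]
contact_force: [-0.6, 0.0, -2.4]
finger_gap: 0.0421
```

Run:
```python
from h import *
for n in("scene",):
    cv2.imwrite(f"pics/{n}16.png",get_image(n)); go(.0535+.013,0,.00)
s=state();Fb=frame(BY,28);print('force bed x,y,z',(Fb.T@s['contact_force']*[-1,1,-1]).round(1), s['wrist_torque'].round(2))
cv2.imwrite("pics/v.png",cv2.resize(cv2.imread("pics/scene16.png")[180:250,170:250],None,fx=8,fy=8,interpolation=2))
```

```text
t 15.35 pos [610.4 -38.5  62.1] F [-0.2 -0.3 -2.2] gap 42.6
shift [-1.   0.3  0.8] turn [0.02 0.01 0.01]
force bed x,y,z [-1.3 -0.3 -1.8] [-0.05  0.16  0.04]
```

View pics/v.png

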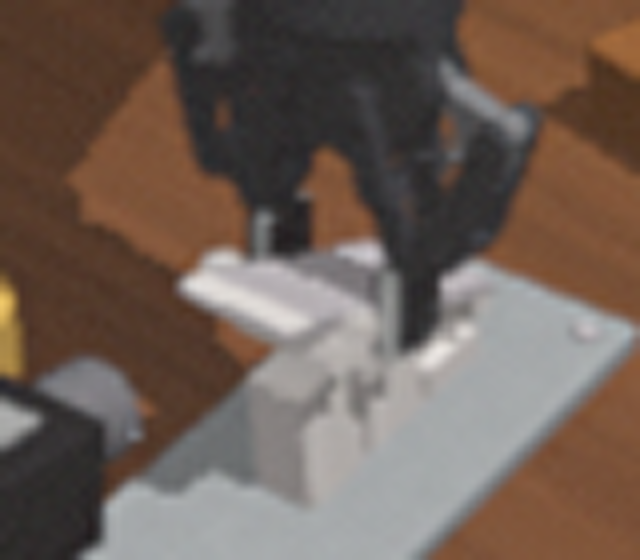

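Emit:
arm_command([
  [[-0.5,0,1],[0,0,0],1],
  [[-1,0,2],[0,0,0],1],
  [[-1,0,2],[0,0,0],1],
  [[-1,0,2],[0,0,0],1],
])

```text
time_s: 15.75
ee_pos: [0.6114, -0.0384, 0.0611]
eef_rot: [0.07, -0.079, 0.994, 0.006]
contact_force: [-4.0, 0.3, 6.0]
finger_gap: 0.042
```

```bash
cat >> h.py <<'E'
def fb():
    s=state();Fb=frame(BY,28);print('force bed x,y,z',(Fb.T@s['contact_force']*[-1,1,-1]).round(1), 'torque',s['wrist_torque'].round(2))
    F=frame(BY,28); o=s['ee_pos']+Rs(s)@OT-BO; print('iron origin in bed (mm)',(F.T@o*[-1000,1000,-1000]).round(1),'want 53.5,0,0; pitch/yaw err',np.degrees(R.from_matrix(frame(BY,8).T@Rs(s)).as_rotvec()).round(2))
E
python3 - <<'E'
from h import *
fb()
E
```

```text
force bed x,y,z [-0.6  0.9  7.1] torque [-0.02  0.81  0.03]
iron origin in bed (mm) [66.3 -0.4 -0.3] want 53.5,0,0; pitch/yaw err [-0.06 -0.   -0.01]
```

Emit:
arm_command([
  [[1,0,0.3],[0,0,0],1],
  [[2,0.2,0.7],[0,0,0],1],
  [[3,0.3,1],[0,0,0],1],
  [[4,0.3,1.4],[0,0,0],1],
  [[5,0.3,1.7],[0,0,0],1],
  [[5.5,0.3,2],[0,0,0],1],
  [[5.5,0.3,2],[0,0,0],1],
])

```text
time_s: 16.45
ee_pos: [0.6101, -0.0388, 0.0603]
eef_rot: [0.074, -0.079, 0.994, 0.005]
contact_force: [0.0, 0.4, 8.5]
finger_gap: 0.0424
```

Run:
```python
from h import *
fb()
```

```text
force bed x,y,z [4.1 0.4 7.5] torque [ 0.21 -0.16 -0.02]
iron origin in bed (mm) [64.6 -0.5 -0.4] want 53.5,0,0; pitch/yaw err [ 0.04 -0.46 -0.02]
```

Emit:
arm_command([
  [[0,0,0],[0,0,0],1],
  [[0,0,0],[0,0,0],1],
])

```text
time_s: 16.65
ee_pos: [0.6101, -0.0388, 0.0602]
eef_rot: [0.073, -0.079, 0.994, 0.005]
contact_force: [1.1, -0.2, 8.6]
finger_gap: 0.0426
```

Run:
```python
from h import *
fb()
for n in("scene","top"):
    cv2.imwrite(f"pics/{n}17.png",get_image(n))
fb()
cv2.imwrite("pics/w.png",cv2.resize(cv2.imread("pics/scene17.png")[180:250,170:250],None,fx=8,fy=8,interpolation=2))
```

```text
force bed x,y,z [ 5.  -0.4  7.1] torque [ 0.24 -0.12  0.02]
iron origin in bed (mm) [64.5 -0.5 -0.4] want 53.5,0,0; pitch/yaw err [ 0.04 -0.45 -0.02]
force bed x,y,z [4.  0.5 5.7] torque [ 0.16 -0.2   0.05]
iron origin in bed (mm) [64.5 -0.5 -0.4] want 53.5,0,0; pitch/yaw err [ 0.04 -0.45 -0.02]
```

View pics/w.png

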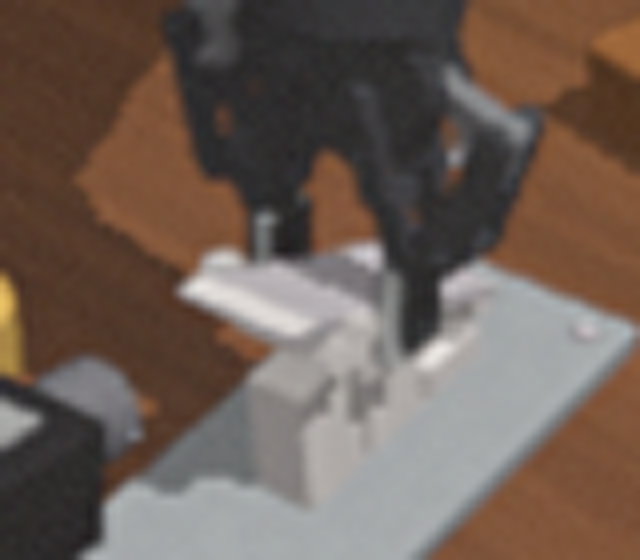

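Emit:
arm_command([
  [[0.5,0,-1.5],[0,0,0],1],
  [[1,0,-2.5],[0,0,0],1],
  [[1,0,-2.5],[0,0,0],1],
  [[1,0,-2.5],[0,0,0],1],
])

```text
time_s: 17.15
ee_pos: [0.6052, -0.0394, 0.0598]
eef_rot: [0.07, -0.079, 0.994, 0.005]
contact_force: [1.4, -0.3, -1.5]
finger_gap: 0.0422
```

Run:
```python
from h import *
fb();go(.0535+.006,0,.0015)
```

```text
force bed x,y,z [ 0.5 -0.5 -2. ] torque [-0.34 -0.03 -0.  ]
iron origin in bed (mm) [60.1 -0.3  1.5] want 53.5,0,0; pitch/yaw err [ 0.01 -0.01 -0.01]
t 17.15 pos [605.2 -39.4  59.8] F [ 1.4 -0.3 -1.5] gap 42.2
shift [0.6 0.3 0.2] turn [-0.01  0.01  0.01]
```

Free of friction, it slid to x≈60 mm, so the pin has entered the notch mouth. I'll keep sliding while hovering until I feel the pin.

Emit:
arm_command([
  [[1.5,0.3,0.5],[0,0,0],1],
  [[3,0.3,1.1],[0,0,0],1],
  [[4.5,0.3,1.6],[0,0,0],1],
  [[6,0.3,2.2],[0,0,0],1],
  [[7,0.3,2.5],[0,0,0],1],
  [[8,0.3,2.9],[0,0,0],1],
  [[8,0.3,2.9],[0,0,0],1],
  [[8,0.3,2.9],[0,0,0],1],
])

```text
time_s: 17.95
ee_pos: [0.5989, -0.0403, 0.0567]
eef_rot: [0.071, -0.079, 0.994, 0.005]
contact_force: [3.6, -2.7, 0.5]
finger_gap: 0.0423
```

Run:
```python
from h import *
fb()
```

```text
force bed x,y,z [ 3.  -3.2 -1. ] torque [-0.76 -0.71  0.15]
iron origin in bed (mm) [53.  -0.2  1.8] want 53.5,0,0; pitch/yaw err [ 0.04 -0.16 -0.02]
```

Emit:
arm_command([
  [[0,-0.7,0],[0,0,0],1],
  [[-0.4,-0.7,1],[0,0,0],1],
  [[-0.8,-0.7,2],[0,0,0],1],
  [[-0.8,-0.7,2],[0,0,0],1],
  [[-0.8,-0.7,2],[0,0,0],1],
])

```text
time_s: 18.45
ee_pos: [0.5996, -0.0403, 0.0548]
eef_rot: [0.07, -0.079, 0.994, 0.006]
contact_force: [3.2, -1.2, 5.9]
finger_gap: 0.0422
```

Run:
```python
from h import *
fb()
cv2.imwrite("pics/scene18.png",get_image("scene"))
cv2.imwrite("pics/x.png",cv2.resize(cv2.imread("pics/scene18.png")[180:250,170:250],None,fx=8,fy=8,interpolation=2))
```

```text
force bed x,y,z [ 5.4 -1.7  3.8] torque [-0.37 -0.57  0.09]
iron origin in bed (mm) [52.8 -0.3 -0.2] want 53.5,0,0; pitch/yaw err [-0.03 -0.11 -0.02]
```

View pics/x.png

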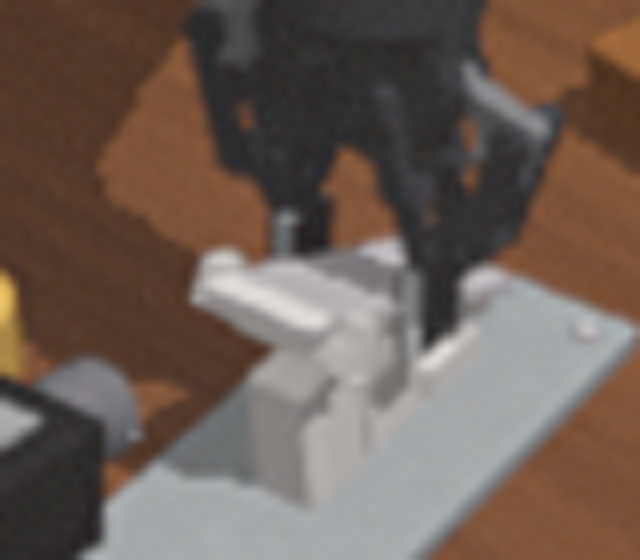

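Emit:
arm_command([
  [[0,-0.4,0],[0,0,0],0.3],
  [[0,-0.4,0],[0,0,0],0],
  [[0,-0.4,0],[0,0,0],-0.3],
  [[0,-0.4,0],[0,0,0],-0.6],
  [[0,-0.4,0],[0,0,0],-1],
  [[0,-0.4,0],[0,0,0],-1],
  [[0,-0.4,0],[0,0,0],-1],
  [[0,-0.4,0],[0,0,0],-1],
  [[0,-0.4,0],[0,0,0],-1],
])

```text
time_s: 19.4
ee_pos: [0.5989, -0.0408, 0.0541]
eef_rot: [0.07, -0.079, 0.994, 0.006]
contact_force: [0.6, 0.4, -0.3]
finger_gap: 0.0854
```

Run:
```python
from h import *
fb(); print(state()['finger_gap'])
cv2.imwrite("pics/scene19.png",get_image("scene"))
cv2.imwrite("pics/y.png",cv2.resize(cv2.imread("pics/scene19.png")[180:250,170:250],None,fx=8,fy=8,interpolation=2))
s=state(); rel(s['ee_pos']+[-.02,0,.14],frame(BY,0))
```

```text
force bed x,y,z [ 0.5  0.3 -0.6] torque [-0.03  0.15  0.02]
iron origin in bed (mm) [51.7 -0.7 -0.5] want 53.5,0,0; pitch/yaw err [-0.03 -0.01 -0.01]
0.0853676315933381
t 19.45 pos [599.  -40.9  54.2] F [-0.2 -0.2  0.7] gap 85.8
shift [   0.     3.2 -141.4] turn [0.03 8.02 0.01]
```

View pics/y.png

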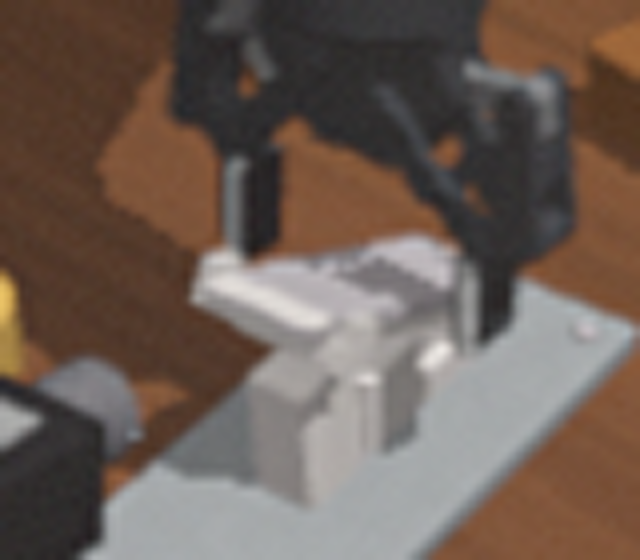

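Emit:
arm_command([
  [[0,0,-30],[0,0,0],-1],
  [[0,0,-70],[0,0,0],-1],
  [[0,0,-110],[0,0,0],-1],
  [[0,0,-140],[0,0,0],-1],
  [[0,0,-140],[0,0,0],-1],
])

```text
time_s: 19.95
ee_pos: [0.5821, -0.0448, 0.1975]
eef_rot: [0.074, -0.079, 0.994, 0.006]
contact_force: [0.1, -0.1, -0.3]
finger_gap: 0.0855
```

Run:
```python
from h import *
s=state(); rel(np.array([.433,-.240,.12]),frame(-10,0)); print(s['joint_pos'].round(2))
cv2.imwrite("pics/scene20.png",get_image("scene"))
cv2.imwrite("pics/z.png",cv2.resize(cv2.imread("pics/scene20.png")[180:250,170:250],None,fx=8,fy=8,interpolation=2))
```

```text
t 19.95 pos [582.1 -44.8 197.5] F [ 0.1 -0.1 -0.3] gap 85.5
shift [ 187.6 -169.3   50.3] turn [ 1.41  8.45 19.05]
[-0.46  0.32  0.6   1.92 -0.29  0.83  2.01]
```

View pics/z.png

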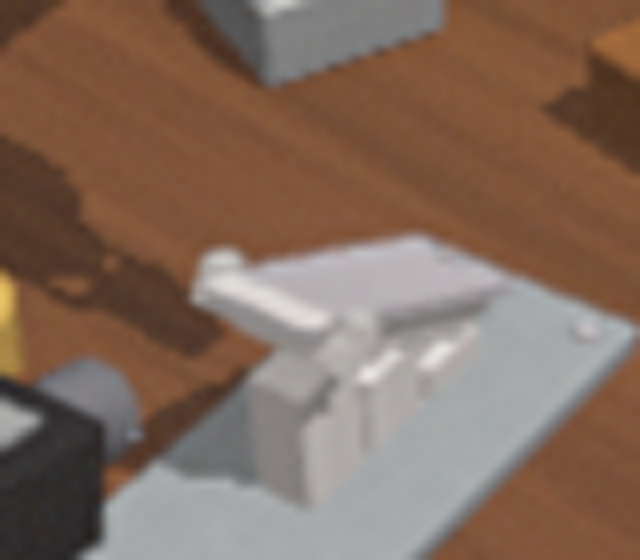

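Emit:
arm_command([
  [[30,-28,0],[0.2,2,5],1],
  [[60,-55,0],[0.5,4,12],1],
  [[95,-85,10],[0.9,6,19],1],
  [[125,-115,20],[1.4,8.4,19],1],
  [[155,-145,35],[1.4,8.4,19],1],
  [[187,-169,50],[1.4,8.4,19],1],
  [[187,-169,50],[1.4,8.4,19],1],
  [[187,-169,50],[1.4,8.4,19],1],
  [[187,-169,50],[1.4,8.4,19],1],
])

```text
time_s: 20.9
ee_pos: [0.4312, -0.2382, 0.1168]
eef_rot: [-0.004, 0.086, 0.996, -0.001]
contact_force: [-0.0, 0.4, 0.1]
finger_gap: 0.0
```

Run:
```python
from h import *
for n in("scene","top"): cv2.imwrite(f"pics/{n}21.png",get_image(n))
s=state(); rel(np.array([.433,-.240,.060]),frame(-10,0)); print(s['joint_pos'].round(2))
cv2.imwrite("pics/A.png",cv2.resize(cv2.imread("pics/scene21.png")[130:210,170:270],None,fx=7,fy=7,interpolation=2))
cv2.imwrite("pics/B.png",cv2.resize(cv2.imread("pics/top21.png")[120:240,235:345],None,fx=5,fy=5,interpolation=0))
```

```text
t 21.0 pos [ 431.7 -238.1  117.2] F [ 0.1 -0.7  0.7] gap 0.3
shift [-2.  -1.6 57.2] turn [-0.11 -0.41  0.24]
[-0.15  0.38  0.7   2.1  -0.34  0.78  2.17]
```

View pics/A.png

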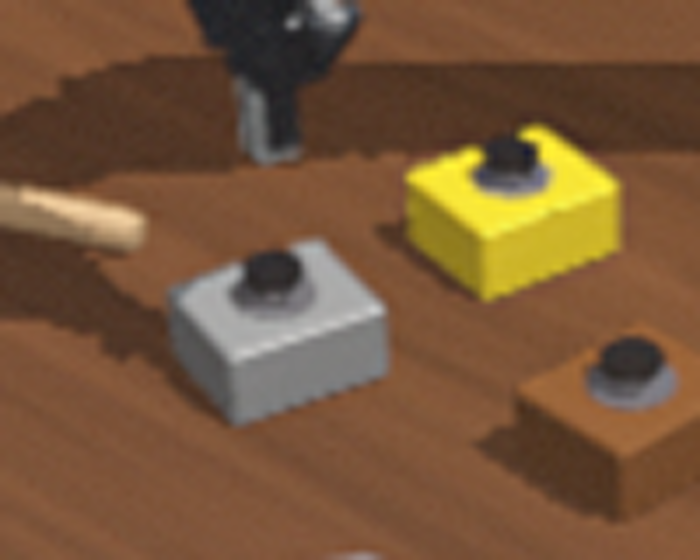

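View pics/B.png

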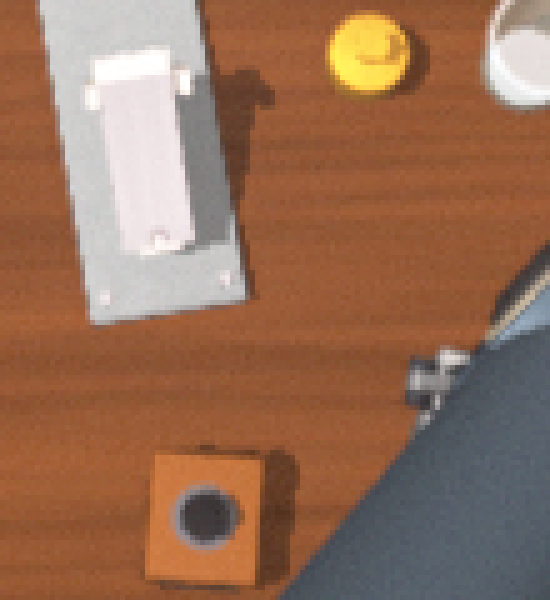

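Emit:
arm_command([
  [[-1,-1,25],[0,0,0],1],
  [[-2,-1.5,45],[0,0,0],1],
  [[-2,-1.5,52],[0,0,0],1],
  [[-2,-1.5,52],[0,0,0],1],
  [[-2,-1.5,52],[0,0,0],1],
])

```text
time_s: 21.5
ee_pos: [0.4326, -0.241, 0.0658]
eef_rot: [-0.003, 0.086, 0.996, -0.001]
contact_force: [0.4, -0.1, 0.0]
finger_gap: -0.0002
```

Run:
```python
from h import *
for n in("scene",): cv2.imwrite(f"pics/{n}22.png",get_image(n))
s=state(); rel(np.array([.433,-.240,.051]),frame(-10,0))
cv2.imwrite("pics/C.png",cv2.resize(cv2.imread("pics/scene22.png")[140:200,180:240],None,fx=9,fy=9,interpolation=2))
```

```text
t 21.55 pos [ 432.7 -241.1   66. ] F [ 0.3 -0.   1.2] gap 0.2
shift [-0.2  1.2 15. ] turn [-0.14 -0.34  0.11]
```

View pics/C.png

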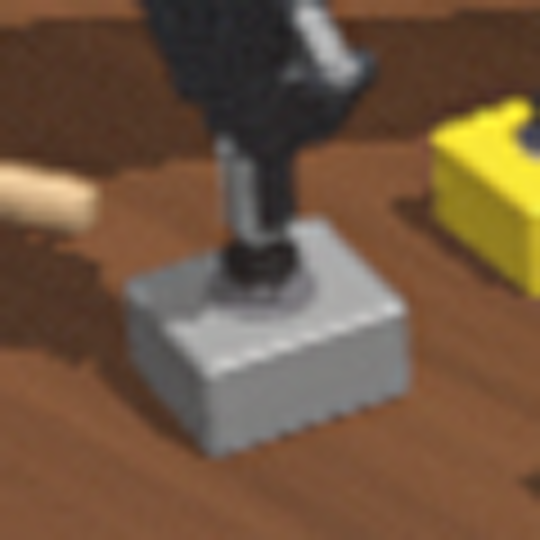

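Emit:
arm_command([
  [[0,0,4],[0,0,0],1],
  [[0,0,8],[0,0,0],1],
  [[0,0,11],[0,0,0],1],
  [[0,0,13],[0,0,0],1],
  [[0,0,13],[0,0,0],1],
])

```text
time_s: 22.05
ee_pos: [0.432, -0.2409, 0.052]
eef_rot: [-0.004, 0.086, 0.996, -0.001]
contact_force: [0.6, 0.1, 1.5]
finger_gap: -0.0001
```

Emit:
arm_command([
  [[0,0,1],[0,0,0],1],
  [[0,0,1.5],[0,0,0],1],
  [[0,0,1.5],[0,0,0],1],
])

```text
time_s: 22.35
ee_pos: [0.4321, -0.241, 0.0511]
eef_rot: [-0.004, 0.086, 0.996, -0.001]
contact_force: [-0.0, 1.8, 5.6]
finger_gap: -0.0
```

Emit:
arm_command([
  [[0,0,0],[0,0,0],1],
  [[0,0,0],[0,0,0],1],
  [[0,0,0],[0,0,0],1],
])

```text
time_s: 22.65
ee_pos: [0.4321, -0.241, 0.0511]
eef_rot: [-0.004, 0.086, 0.996, -0.001]
contact_force: [0.4, 1.0, 5.0]
finger_gap: -0.0001
```

Emit:
arm_command([
  [[0,0,0],[0,0,0],1],
  [[0,0,0],[0,0,0],1],
  [[0,0,3],[0,0,0],1],
  [[0,0,6],[0,0,0],1],
  [[0,0,8],[0,0,0],1],
  [[0,0,8],[0,0,0],1],
  [[0,0,8],[0,0,0],1],
])

```text
time_s: 23.35
ee_pos: [0.4323, -0.2411, 0.046]
eef_rot: [-0.003, 0.087, 0.996, 0.001]
contact_force: [-7.7, 6.6, 38.1]
finger_gap: -0.0
```

Emit:
arm_command([
  [[0,0,-10],[0,0,0],1],
  [[0,0,-40],[0,0,0],1],
  [[0,0,-80],[0,0,0],1],
  [[0,0,-80],[0,0,0],1],
  [[0,0,-80],[0,0,0],1],
])

```text
time_s: 23.85
ee_pos: [0.4324, -0.2409, 0.1231]
eef_rot: [-0.003, 0.086, 0.996, -0.001]
contact_force: [-0.3, 1.0, 0.3]
finger_gap: -0.0001
```

Run:
```python
from h import *
for n in("scene","top"): cv2.imwrite(f"pics/{n}23.png",get_image(n))
s=state();print(s['time_s'],s['ee_pos'],s['contact_force'].round(1))
cv2.imwrite("pics/D.png",cv2.resize(cv2.imread("pics/scene23.png")[130:250,150:270],None,fx=5,fy=5,interpolation=2))
cv2.imwrite("pics/E.png",cv2.resize(cv2.imread("pics/top23.png")[125:180,240:295],None,fx=10,fy=10,interpolation=0))
t=cv2.imread("pics/top23.png").astype(float)
I=t.min(axis=2)
L=edge(I,(256.5,145),(259,168));Rr=edge(I,(270.5,140),(273.5,166)); print(L,Rr)
nrm=-frame(BY,28)[:,2]; ex=-frame(BY,28)[:,0]; P0=BO+nrm*.005
def onb(uv):
    c,d=ray('top',uv); return frame(BY,28).T@(c+d*((P0-c)@nrm)/(d@nrm)-BO)*[-1000,1000,-1000]
for y in(142,166):
    a=[onb(E[0]+E[1]*(y-E[0][1])/E[1][1]) for E in(L,Rr)]; print(y,a[0].round(1),a[1].round(1),'mid y',((a[0]+a[1])/2)[1].round(2))
```

```text
23.95 [ 0.43145915 -0.24034865  0.12172921] [ 0.6  0.3 -0.7]
(array([257.1595 , 156.87657], dtype=float32), array([0.17392738, 0.9847585 ], dtype=float32), 51, 0.11807086318731308) (array([271.3012 , 152.45189], dtype=float32), array([0.14633545, 0.98923504], dtype=float32), 60, 0.06644638627767563)
142 [83.5 24.8  5. ] [ 75.8 -20.3   5. ] mid y 2.28
166 [ 7.  23.5  5. ] [ -0.7 -20.4   5. ] mid y 1.56
```

View pics/D.png

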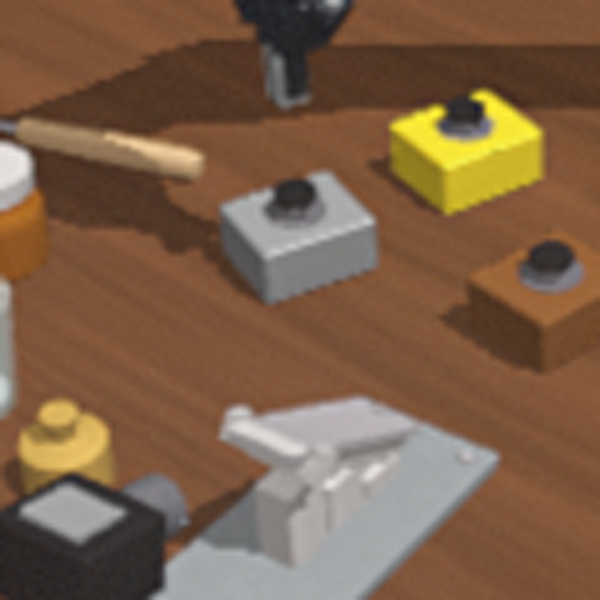

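View pics/E.png

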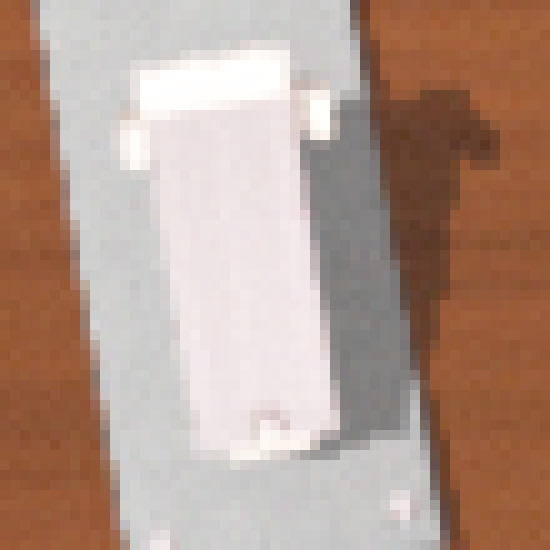

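Run:
```python
from h import *
a=cv2.imread("pics/top21.png").astype(int);b=cv2.imread("pics/top23.png").astype(int)
print('iron roi diff',np.abs(a-b)[125:180,240:280].mean())
a=cv2.imread("pics/scene20.png").astype(int);b=cv2.imread("pics/scene23.png").astype(int);print(np.abs(a-b)[195:250,170:250].mean())
a0=cv2.imread("pics/scene0.png").astype(int);print('bystanders',[np.abs(a0-b)[y:y+h,x:x+w].mean().round(1) for x,y,w,h in((120,180,60,50),(130,155,40,30),(275,295,50,45),(255,270,25,30))])
print(finish_job())
```

```text
iron roi diff 1.801969696969697
3.1193939393939396
bystanders [np.float64(1.3), np.float64(10.2), np.float64(1.4), np.float64(1.6)]
the job is handed in; nothing more can be done
None
```

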